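# Seat a sleeve in the marking holder and slide its keeper home

## Robot

A 6-joint arm with a two-finger parallel gripper is mounted at the origin on the work surface; the furniture and walls round the work are solid. World frame = base frame: x ahead of the robot, y to its left, z up, the work surface at z = 0. Lengths are in mm, angles in degrees, forces in N, time in s.
With the tool pointing down it reaches from about 250 to 775 mm from the base axis. Payload 4 kg.
Tool frame: the origin (TCP) lies on the centre line of the jaws, within the pads' length; the fingertips stand 19 mm ahead of it and the grasp point (between the pads) is the TCP; z points along the fingers, y is the direction in which the jaws open and shut (so a half turn about z gives the same grasp; the last joint's range is limited). The gripper opens to 94 mm and grips with 3 to 60 N. Pads are 16 mm wide; open, the fingers measure 119 mm over their backs; the gripper's body (75 mm by 177 mm) begins 78 mm behind the grasp point.
Start: joints at [68.921, 4.996, 78.535, -0, 96.463, -5.907], TCP at [143.952, 530.845, 224.506] pointing down, gripper open.
Joint ranges: [-177.83, 177.83], [-43.37, 116.18], [15.69, 146.23], [-61.86, 241.86], [9.47, 152.12], [-147.06, 147.06]. Speed limits (degrees/s): [159.86, 159.86, 180, 180, 180, 180].

## Interface

Orientations are given as a 3x3 rotation matrix whose columns are the frame's x, y, z axes.
In Python, from plant import * gives the robot as it stands. The module is installed in compiled form; this text tells all that it offers.
- The arm moves only by the tool apply_moves, never from a script. Its argument "deltas" is text: rows parted by semicolons, each of 7 numbers parted by spaces: the shift along the tool's x, y, z in mm, then the turn, a rotation vector about the tool's x, y, z in rad, then the closure, from 0 (fully open) to 1 (shut). A call has 1 to 5 rows; each row shifts and turns the commanded pose from where the row before left it, along the tool's axes as they then stand; what a row does not reach is not made up. A row lasts 1/10 s, in which the tool goes at most 50 mm and 8.59 degrees, less where a joint would pass 70% of its speed; a pose out of reach is approached as far as the arm can. A call with a gripper value outside its range is refused whole. The fingers move at their own pace and stop on an object; "squeeze" is the grip in N (left out, the last holds). Time passes only in rows, so rows that do not move let the fingers close. It gives the time, the measured TCP pose, the force and the opening at its end, in the units of the state.
- sense(): the state, without advancing time (a new reading comes with each control period).
- snapshot(name): name is "scene" or "top"; returns a dict with "img" (480x640x3 uint8, blue, green, red), "vfov" (degrees; the focal length in pixels is half the picture's height over the tangent of half this angle, whatever the lens; pixels are square), "cx", "cy" (the principal point, pixels), "eye" and "attitude" of the camera in the world. Camera axes: x right, y down, z forward; pixel columns grow to the right and rows downward; lengths in mm; the calibration is good to about 2 mm. A picture is of the moment at which its call begins. There is no depth.
- finish_job(): hands the job in, once; it reports no verdict.
The state is a dict: "time_s": time; "q": joint angles; "dq": joint speeds; "effort": joint torques, N m; "tool_pos": TCP position; "orientation": TCP orientation; "ft_force": force on the tool from outside, world axes, zero at the start; "wrist_torque": the same for the moment, N m; "opening": finger opening in mm.
Only numpy, scipy, OpenCV 4.12 (cv2) and the standard library are available. Lean on these libraries where they do the work, as an engineer would, in place of code of your own. Each camera call takes 0.05 s, during which the arm holds its last target.

## Task

Someone left a plain bushing standing on the bed of the marking holder, behind the sliding keeper: stand it upright on the bench, clear of the holder, and then slide the keeper all the way back to its rear stop. Take the sleeve that has a ring line round its middle and push it upright all the way down into the holder's bore, until the ring is level with the top of the block. Then slide the keeper all the way home over the sleeve to its front stop, and leave all the other things where they stand.

Things in the scene. Friction and masses are not known exactly. Their poses are not given: they have to be found in the camera images.
- holder: fixed holder: grey bed 172x64 mm, top at z = 42 mm, reaching from x = -143 to +29 in its own frame; origin on the bench under the bore axis. On the bed round the origin a block 56 (x) by 60 (y) mm, top at z = 92. The keeper slides on the bed along +x; open bed behind it (-x) as far as a rear stop bar at x = -140 to -132, 12 mm high. Bed sides are free, no walls.
- bore_mouth (a point): centre of the bore's mouth, in the block's top face, 92 mm above the bench; upright blind bore 27 mm wide with a 2 mm chamfer, 40 mm deep
- bore_floor (a point): centre of the bore's floor, 52 mm above the bench
- keeper (a joint): how far the keeper has slid along the holder's +x, in m: 0 = fully back at the rear stop (bore free), 0.070 = fully home at the front stop; starts in between. It has about 3 N of friction, no spring, and stays where it is left. It cannot pass the bushing behind it.
- keeper_grip (a point): point on the axis of the keeper's grip, 167 mm above the bench: a black upright post, 16x16 mm, 143 to 179 mm above the bench, square to the holder. It lies at x = -116 mm + joint value in the holder's frame. Under it the carriage (24 mm in x, 40 in y, 42 to 132 high) and a flat tongue, 24 mm wide, 135 to 143 mm high, that ends 55 mm ahead (+x) of the grip's axis.
- sleeve: the sleeve to seat: plain steel round sleeve, 24 mm in diameter, 80 mm tall, dark ring line round its middle at 40 mm, both ends alike; stands upright on the bench; origin at the centre of its underside, z up; about 0.12 kg. Seated, its top is 132 mm above the bench, 3 mm under the tongue.
- long_sleeve: a plain sleeve without ring, 24 mm in diameter, 100 mm tall, to be left alone; origin at the centre of its underside, z up
- short_sleeve: a plain sleeve without ring, 24 mm in diameter, 60 mm tall, to be left alone; origin at the centre of its underside, z up
- bushing: plain steel bushing, 28 mm in diameter, 34 mm tall, 0.13 kg, standing upright on the holder's bed between keeper and rear stop, 4 mm or more from the keeper; origin at the centre of its underside, z up
- stepped_blank: bystander: stepped turned blank, 28 mm in diameter, 40 mm tall; origin at the centre of its underside, z up
- gear: bystander: spur gear lying flat, 51 mm in diameter, 20 mm high; origin at the centre of its underside, z up
- flanged_bushing: bystander: flanged bushing, 33 mm in diameter, 30 mm tall; origin at the centre of its underside, z up
- loupe: bystander: black eye loupe, 37 mm in diameter, 32 mm tall; origin at the centre of its underside, z up
- flanged_blank: bystander: flanged turned part, 42 mm in diameter, 30 mm tall; origin at the centre of its underside, z up
- laser_column: fixed laser marker. In world coordinates its grey base fills x 0.42 to 0.70, y 0.095 to 0.375, to 133 mm high; on its front a button reaches to x = 0.41 at y 0.18 to 0.22 and a knob to x = 0.39 at y 0.23 to 0.27 (45 to 85 mm high); its column fills x 0.47 to 0.66, y 0.18 to 0.30, over 1 m high; a hand wheel x 0.56 to 0.66, y 0.12 to 0.18, z 0.14 to 0.24.
- monitor: fixed flat monitor to the right: the panel fills x 0.20 to 0.27, y -0.65 to -0.02, z 0.15 to 0.52 in world coordinates; origin under its foot. Keep the arm to the left of it or over it.

How it is judged (in metres and radians):
On the way, in this order (a step that is already met when the one before it is completed fails the run):
1. the bushing stands upright on the bench, clear of the holder ((x of bushing in the frame of holder above 0.045 m or x of bushing in the frame of holder below -0.16 m or y of bushing in the frame of holder above 0.048 m or y of bushing in the frame of holder below -0.048 m) and height (world z) of bushing between -0.004 and 0.004 m and angle between bushing's own z axis and vertical below 0.1 rad and linear speed of bushing below 0.02 m/s), for 0.2 s.
2. the keeper is slid fully back to its rear stop (value of joint keeper below 0.003 m), for 0.2 s.
3. the ringed sleeve stands fully down in the bore, with the keeper still clear of it (horizontal distance between sleeve and bore_floor below 0.003 m and z of sleeve in the frame of holder below 0.055 m and angle between sleeve's own z axis and vertical below 0.06 rad and linear speed of sleeve below 0.02 m/s and value of joint keeper below 0.03 m), for 0.2 s.
4. the keeper is slid fully home to its front stop (value of joint keeper above 0.067 m), for 0.2 s.
At the end, for the whole second after the job is handed in: the keeper is within 3 mm of its front stop; the ringed sleeve is upright in the bore, within 3 mm of its axis and of its floor; the bushing stands upright and at rest on the bench, clear of the holder (all of step 1 and value of joint keeper above 0.067 m and horizontal distance between sleeve and bore_floor below 0.003 m and z of sleeve in the frame of holder below 0.055 m and angle between sleeve's own z axis and vertical below 0.06 rad and linear speed of sleeve below 0.02 m/s); the robot touches nothing.
It fails at once if one of the plain sleeves was shifted by more than 20 mm or tipped over (distance of any of long_sleeve, short_sleeve from where it was at the start of the episode above 0.02 m or angle between any of long_sleeve, short_sleeve's own z axis and vertical above 0.35 rad).
It fails at once if a bystander was shifted by more than 20 mm or tipped over (distance of any of stepped_blank, gear, flanged_bushing, loupe, flanged_blank from where it was at the start of the episode above 0.02 m or angle between any of stepped_blank, gear, flanged_bushing, loupe, flanged_blank's own z axis and vertical above 0.35 rad).
It also fails if it takes over 72 s, if anything falls off the work surface, if the arm or the gripper's body presses on something with over 40 N, if the wrist force passes 120 N, or if a joint passes its speed limit or range.

## Working session

There is one attempt and no reset: what is moved stays moved. The work goes in short steps, Python scripts to look and compute and a tool call to move; the robot and the scene stay as the last step left them, time stands still between calls to the robot, and variables do not carry over. Pictures are saved under pics/ and viewed, and the job is handed in when it is done.

Besides the shell and the picture viewer there is one more tool, called after ">>>" as name(argument=value, ...) on one line, values as JSON. apply_moves: Moves the arm, as the interface text tells. Its arguments: {"type":"object","properties":{"deltas":{"type":"string"},"squeeze":{"type":"number"}},"required":["deltas"]}

```bash
mkdir -p pics; cat > h.py <<'E'
from plant import *
import numpy as np, cv2
def snap(n,f):
    s=snapshot(n); cv2.imwrite('pics/'+f+'.png',s['img']); 
    import pickle; pickle.dump(s,open('pics/'+f+'.pkl','wb')); return s
def load(f):
    import pickle; return pickle.load(open('pics/'+f+'.pkl','rb'))
def ray(s,u,v,z):
    f=240/np.tan(np.radians(s['vfov'])/2); d=np.array(s['attitude'])@np.array([(u-s['cx'])/f,(v-s['cy'])/f,1]); e=np.array(s['eye']); 
    return e+d*(z-e[2])/d[2]
def proj(s,p):
    f=240/np.tan(np.radians(s['vfov'])/2); c=np.array(s['attitude']).T@(np.array(p)-np.array(s['eye'])); return s['cx']+f*c[0]/c[2], s['cy']+f*c[1]/c[2]
E
python3 - <<'E'
from h import *
for n in ('scene','top'):
    s=snap(n,n+'0'); print({k:s[k] for k in s if k!='img'})
print(sense())
E
```

```text
{'vfov': 47.74665987370398, 'cx': 316.0741073274137, 'cy': 236.50865073413183, 'eye': array([-625.10861983,  762.18365492,  895.40453927]), 'attitude': array([[-0.5447531 , -0.41343341,  0.72960048],
       [-0.8384191 ,  0.2864034 , -0.4637095 ],
       [-0.01724706, -0.86431817, -0.50264961]])}
{'vfov': 48.563355238742396, 'cx': 331.09128435679156, 'cy': 233.06025791693983, 'eye': array([ 370.40031853,   69.43293966, 1403.91079929]), 'attitude': array([[-0.01803101, -0.99693874,  0.07607917],
       [-0.99976485,  0.01706062, -0.01338579],
       [ 0.01204685, -0.07630263, -0.99701193]])}
{'time_s': 0.1, 'q': array([ 6.89209467e+01,  5.03650410e+00,  7.86158278e+01, -8.29826860e-04,
        9.64639434e+01, -5.90514121e+00]), 'dq': array([ 0.03293877, -0.04947377, -0.16698982,  0.03208979,  0.00758328,
       -0.05328842]), 'effort': array([ 2.10446909e-03, -3.41252410e+01, -3.03301084e+01,  7.19714141e-02,
        3.04806617e-02, -8.61293688e-05]), 'tool_pos': array([143.784783  , 530.3924282 , 223.40793433]), 'orientation': array([[-9.65135282e-01,  2.61750596e-01, -7.16451852e-04],
       [ 2.61751505e-01,  9.65133434e-01, -1.89876502e-03],
       [ 1.94468759e-04, -2.02009746e-03, -9.99997941e-01]]), 'ft_force': array([-0.53444856,  0.47410368,  0.20471511]), 'wrist_torque': array([ 0.01008338,  0.00050651, -0.00172125]), 'opening': 93.91198770734398}
```

View pics/scene0.png

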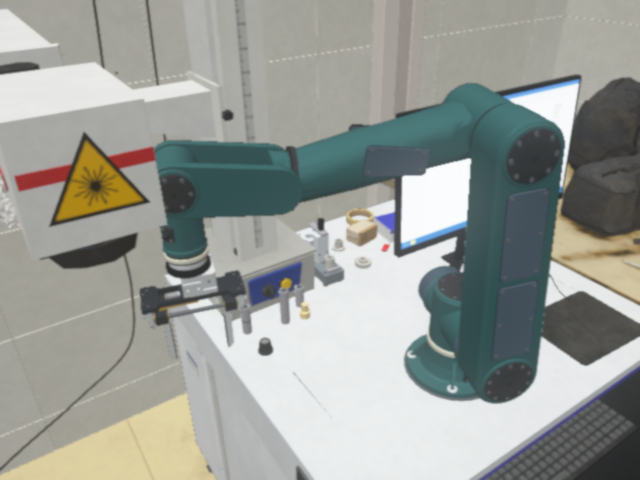

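View pics/top0.png

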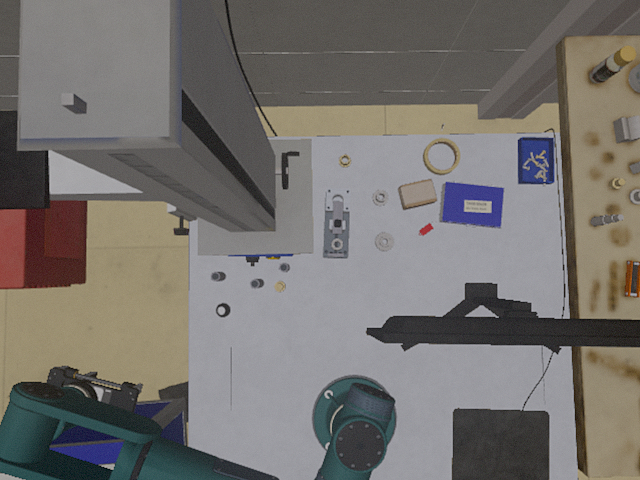

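```bash
python3 - <<'E'
from h import *
a=load('top0')['img']; b=load('scene0')['img']
cv2.imwrite('pics/t1.png',cv2.resize(a[140:340,200:400],(800,800))[:600] if 0 else cv2.resize(a[180:330,200:400],(800,600),interpolation=cv2.INTER_CUBIC))
cv2.imwrite('pics/s1.png',cv2.resize(b[210:360,215:415],(800,600),interpolation=cv2.INTER_CUBIC))
E
```

```text
(no output)
```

View pics/t1.png

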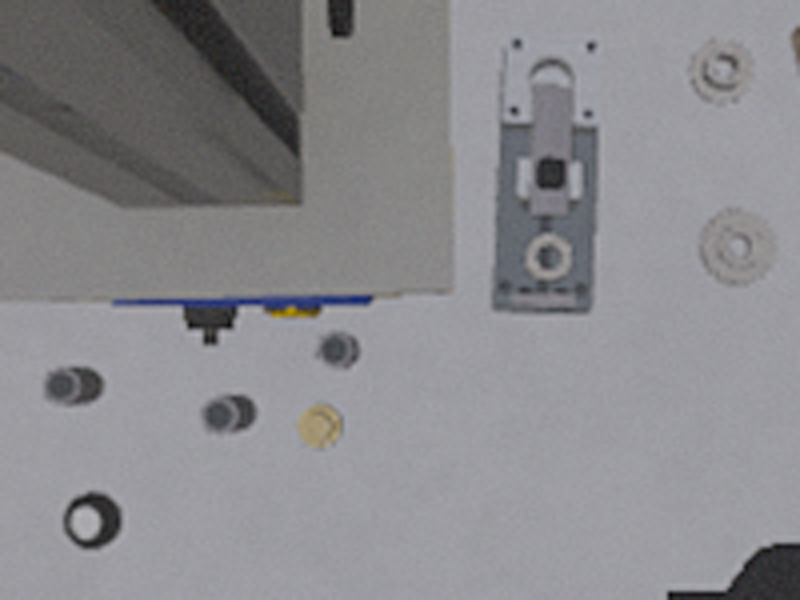

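View pics/s1.png

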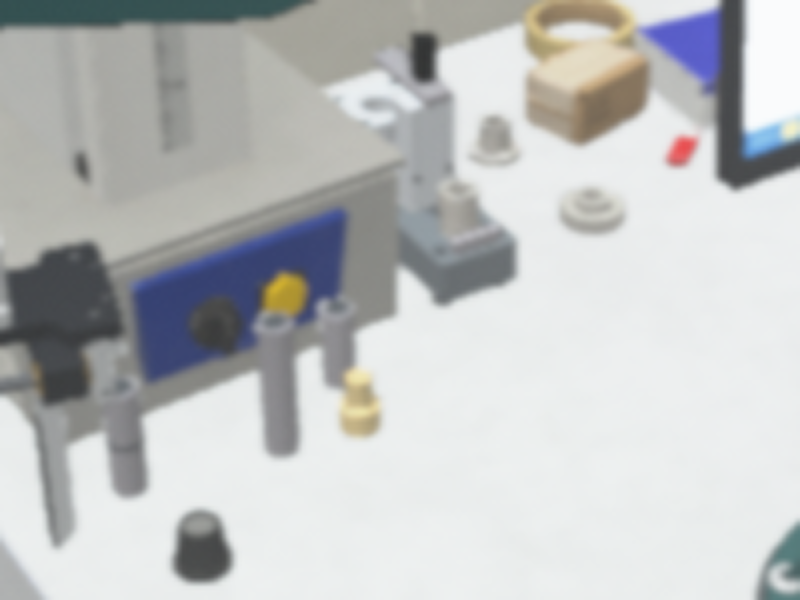

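```bash
python3 - <<'E'
from h import *
s=load('top0')
T=lambda cu,cv_,z: ray(s,200+(cu+.5)/4-.5,180+(cv_+.5)/4-.5,z).round(1)
print('holes',[T(*p,92) for p in [(517,44),(591,46),(513,110),(588,114)]])
print('bed rear corners',T(492,310,42),T(592,312,42), 'bed at block', T(499,125,42),T(598,125,42))
print('post',T(550,172,179)); print('bushing',T(549,257,76))
for n,p,z in [('sleeve',(68,386),80),('sleeve bot',(92,386),0),('long',(217,414),100),('short',(334,350),60),('gold',(320,427),40),('loupe',(86,521),32),('fl',(737,246),30),('fl2',(722,70),20)]: print(n,T(*p,z))
s=load('scene0')
S=lambda cu,cv_,z: ray(s,215+(cu+.5)/4-.5,210+(cv_+.5)/4-.5,z).round(1)
print('post',S(425,42,179),'bush',S(460,187,76),'sleeve top',S(122,384,80),'sleeve bot front',S(130,492,0),'long',S(276,322,100),'short',S(338,304,60),'loupe',S(201,520,32))
E
```

```text
holes [array([576.5,  55.4,  92. ]), array([574.5,   9.4,  92. ]), array([535.2,  58.6,  92. ]), array([531.9,  12.1,  92. ])]
bed rear corners [413.   73.9  42. ] [410.6  10.   42. ] bed at block [531.9  67.4  42. ] [530.9   3.6  42. ]
post [487.8  38.6 179. ]
bushing [444.4  37.6  76. ]
sleeve [369.4 336.8  80. ]
sleeve bot [369.1 337.2   0. ]
long [350.8 242.3 100. ]
short [389.  173.7  60. ]
gold [340.5 184.8  40. ]
loupe [283.3 335.2  32. ]
fl [452.  -85.4  30. ]
fl2 [568.4 -79.6  20. ]
post [482.9  41.1 179. ] bush [448.8  35.6  76. ] sleeve top [374.1 338.1  80. ] sleeve bot front [368.8 342.5   0. ] long [352.2 240.3 100. ] short [395.7 169.8  60. ] loupe [286.4 333.9  32. ]
```

```bash
python3 - <<'E'
from h import *
s=load('top0'); im=s['img']; g=cv2.cvtColor(im,cv2.COLOR_BGR2GRAY)
def comp(x0,x1,y0,y1,lo,hi,z,fill=True):
    m=((g[y0:y1,x0:x1]>=lo)&(g[y0:y1,x0:x1]<=hi)).astype(np.uint8)
    cs,_=cv2.findContours(m,cv2.RETR_EXTERNAL,cv2.CHAIN_APPROX_NONE)
    for c in cs:
        if cv2.contourArea(c)<15: continue
        (a,b),r=cv2.minEnclosingCircle(c); M=cv2.moments(c); u=M['m10']/M['m00']+x0; v=M['m01']/M['m00']+y0
        print(' area',cv2.contourArea(c),'c',round(u,2),round(v,2),'r',round(r,2), ray(s,u,v,z).round(1), 'bbox',cv2.boundingRect(c))
print(g[236:256,328:348]); 
print('bush');comp(328,347,236,252,135,255,76)
print(g[215:232,330:348]); print('post');comp(328,348,215,232,0,70,179)
print('sleeve');print(g[268:284,208:228])
E
```

```text
[[111 105 103 106 107 105  99  77  75  86 103 106 107 103 102 104 105 102
  103  96]
 [103 105 107 105 102 109  95  73  68  79 100 105 103 104 102 107 104 102
  103  99]
 [105 107 103 106 104  99  96 107 125 123 125 105 102 100 108 108 104 102
  103  99]
 [100 101 109 104  99 114 132 144 159 157 145 133 119 108  99 101 105  99
  105  94]
 [102 101 103  99 105 140 154 150 141 136 141 147 140 124 102 103 103 103
  106  94]
 [103 106 100 100 129 147 146 121 114  96 115 141 152 147 128 100 104 104
  107  94]
 [103 108 104 114 140 145 123  65  64  80  91 111 144 157 143  94 106 103
  105  98]
 [101 102 102 121 147 142 105  71  71  87 107  95 123 149 128  93 105 105
  106 100]
 [104 105  93 116 154 135  93  69  73  89 106 103 122 153 132 105 107 107
  110  95]
 [103 102  96 121 155 148 123  66  70  92 105 107 129 152 137 100 108 108
  102 103]
 [101 106 105 123 150 158 146  87  67  78 102 128 142 146 128  97 103 107
  105 101]
 [105 107 104 102 124 146 145 129 115 118 127 141 152 140 108 100 105 109
  103  97]
 [105 104 101  95 105 129 147 149 157 154 155 150 138 124 101 104 107 106
  107 
[... 2700 characters left out ...]
  55  96
  144 162]
 [157 159 151 113  80  75  76  71  81  72  94 105  85  66  66  74  69  95
  146 160]
 [158 160 153 119  87  70  77  73  73  72  99 113  79  72  75  68  61 106
  149 162]
 [159 158 152 123  99  79  72  74  76  87 110 110  74  70  67  59  71 123
  158 161]
 [159 160 152 131 114 106  91  92 103 110 104  76  63  63  67  71 116 153
  162 161]
 [157 156 157 154 141 135 120 121 110 101  87  75  91  92 110 134 152 163
  159 156]
 [159 160 155 162 161 152 146 146 133 124 131 134 141 141 150 164 158 159
  159 157]
 [158 160 158 158 160 160 161 162 162 165 163 163 161 166 161 159 158 158
  157 156]
 [157 156 156 157 155 157 158 160 155 159 160 156 158 159 159 159 156 157
  160 156]]
```

```bash
cat >> h.py <<'E'
from scipy.spatial.transform import Rotation as Ro
def pose(az,tilt=0):
    # tool y azimuth az deg (horizontal), tool z down leaned: tilt>0 => gripper body leans toward world -x(holder) 
    y=np.array([np.cos(np.radians(az)),np.sin(np.radians(az)),0]); z=np.array([0,0,-1.]); 
    R=np.column_stack([np.cross(y,z),y,z]); return Ro.from_rotvec(np.radians(-tilt)*y).as_matrix()@R
def plan(p,R=None,cur=None):
    st=sense(); R0=np.array(st['orientation']); p0=np.array(st['tool_pos'])
    print('t',round(st['time_s'],2),'pos',p0.round(1),'yaz',np.degrees(np.arctan2(R0[1,1],R0[0,1])).round(2),'z',R0[:,2].round(3),'F',st['ft_force'].round(1),'open',round(st['opening'],1))
    print(' q',st['q'].round(1))
    if R is not None:
        print(' rot(tool) ',Ro.from_matrix(R0.T@R).as_rotvec().round(4)); R0=R
    if p is not None: print(' shift in (target) tool axes',(R0.T@(np.array(p)-p0)).round(1))
E
python3 - <<'E'
from h import *
plan([350,150,260],pose(86.7)); print(pose(86.7,10).round(2))
E
```

```text
t 0.1 pos [143.8 530.4 223.4] yaz 74.83 z [-0.001 -0.002 -1.   ] F [-0.5  0.5  0.2] open 93.9
 q [68.9  5.  78.6 -0.  96.5 -5.9]
 rot(tool)  [-0.002  -0.0004 -0.2072]
 shift in (target) tool axes [-227.8 -367.9  -36.6]
[[-0.98  0.06  0.17]
 [ 0.06  1.   -0.01]
 [-0.17 -0.   -0.98]]
```

>>> apply_moves(deltas="0 0 -18 0 0 -0.1036 0; 0 0 -19 0 0 -0.1036 0; -25 -41 0 0 0 0 0; -25 -41 0 0 0 0 0; -25 -41 0 0 0 0 0")

```text
time_s: 0.6
tool_pos: [212.0, 402.3, 260.9]
orientation: [[-0.998, 0.056, -0.0], [0.056, 0.998, -0.001], [0.0, -0.001, -1.0]]
ft_force: [0.6, -0.5, -0.6]
opening: 94.1
```

>>> apply_moves(deltas="-25 -41 0 0 0 0 0; -25 -41 0 0 0 0 0; -25 -41 0 0 0 0 0; -25 -41 0 0 0 0 0; -25 -41 0 0 0 0 0")

```text
time_s: 1.1
tool_pos: [324.9, 190.1, 261.2]
orientation: [[-0.998, 0.057, 0.0], [0.057, 0.998, 0.0], [-0.0, 0.0, -1.0]]
ft_force: [1.4, 0.3, -0.2]
opening: 93.7
```

```bash
python3 - <<'E'
from h import *
plan([435,38,230],pose(86.7,10)); snap('scene','scene1'); snap('top','top1')
E
```

```text
t 1.1 pos [324.9 190.1 261.2] yaz 86.73 z [ 0.  0. -1.] F [ 1.4  0.3 -0.2] open 93.7
 q [ 21.7 -17.8  95.    0.  102.8 -65.1]
 rot(tool)  [ 0.0002 -0.1744  0.0005]
 shift in (target) tool axes [-111.4 -145.5   51.3]
```

View pics/scene1.png

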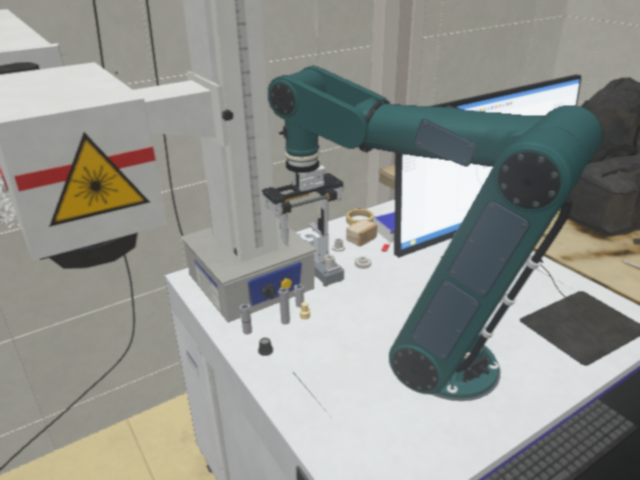

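>>> apply_moves(deltas="0 0 0 0 -0.0872 0 0; 0 0 0 0 -0.0872 0 0; -28 -36 0 0 0 0 0; -28 -36 10 0 0 0 0; -28 -36 10 0 0 0 0")

```text
time_s: 1.7
tool_pos: [404.7, 80.1, 256.6]
orientation: [[-0.983, 0.052, 0.175], [0.052, 0.999, -0.008], [-0.175, 0.001, -0.985]]
ft_force: [0.7, 1.2, -0.2]
opening: 94.2
```

>>> apply_moves(deltas="-27 -37 10 0 0 0 0; 0 0 0 0 0 0 0; 0 0 0 0 0 0 0")

```text
time_s: 2.0
tool_pos: [430.5, 40.8, 250.3]
orientation: [[-0.984, 0.059, 0.171], [0.058, 0.998, -0.009], [-0.171, 0.001, -0.985]]
ft_force: [0.3, -0.1, 0.5]
opening: 94.2
```

```bash
python3 - <<'E'
from h import *
plan([444.6,37.9,69],pose(86.7,10)); s=snap('scene','scene2'); t=snap('top','top2')
st=sense(); R=st['orientation']; p=st['tool_pos']
print('tips top', [np.round(proj(t,p+R@np.array([0,y,19])),1) for y in (-47,47)], 'scene',[np.round(proj(s,p+R@np.array([0,y,19])),1) for y in (-47,47)])
cv2.imwrite('pics/t2.png',cv2.resize(t['img'][170:320,240:440],(800,600),interpolation=cv2.INTER_CUBIC))
cv2.imwrite('pics/s2.png',cv2.resize(s['img'][180:330,215:415],(800,600),interpolation=cv2.INTER_CUBIC))
E
```

```text
t 2.0 pos [430.5  40.8 250.3] yaz 86.62 z [ 0.171 -0.009 -0.985] F [ 0.3 -0.1  0.5] open 94.2
 q [ -2.  -17.9  96.8  -0.2  91.2 -88.6]
 rot(tool)  [ 0.0009 -0.0026 -0.0016]
 shift in (target) tool axes [ 17.4  -2.  181. ]
tips top [array([358. , 245.7]), array([315.4, 244. ])] scene [array([345.6, 205.5]), array([315.3, 214.1])]
```

View pics/t2.png

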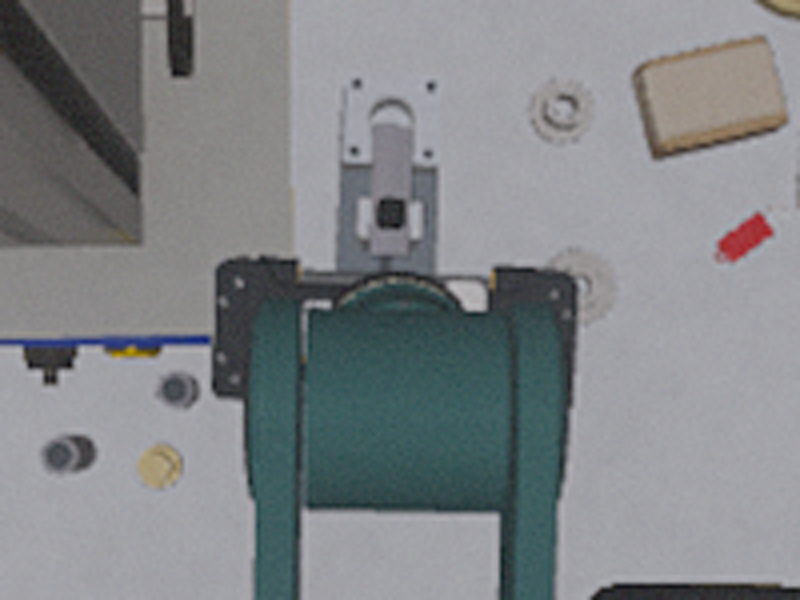

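View pics/s2.png

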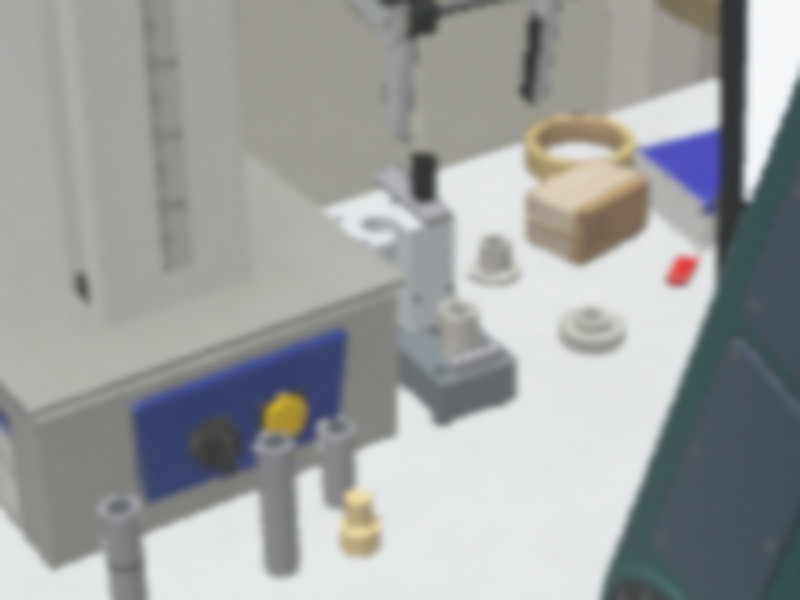

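```bash
python3 - <<'E'
from h import *
plan([445.5,37.4,100],pose(86.7,10)); plan([445.5,37.4,69],pose(86.7,10))
E
```

```text
t 2.1 pos [430.2  42.  251.2] yaz 86.81 z [ 0.173 -0.009 -0.985] F [-0.5  0.8 -0.9] open 93.8
 q [ -1.8 -18.   96.8  -0.2  91.2 -88.6]
 rot(tool)  [ 0.0012 -0.0006  0.0017]
 shift in (target) tool axes [ 11.   -3.7 151.6]
t 2.1 pos [430.2  42.  251.2] yaz 86.81 z [ 0.173 -0.009 -0.985] F [-0.5  0.8 -0.9] open 93.8
 q [ -1.8 -18.   96.8  -0.2  91.2 -88.6]
 rot(tool)  [ 0.0012 -0.0006  0.0017]
 shift in (target) tool axes [ 16.4  -3.7 182.1]
```

>>> apply_moves(deltas="2 -1 30 0 0 0 0; 2 -1 30 0 0 0 0; 2 -1 30 0 0 0 0; 2 -1 30 0 0 0 0; 3 0 30 0 0 0 0")

```text
time_s: 2.6
tool_pos: [445.9, 37.1, 101.8]
orientation: [[-0.983, 0.054, 0.176], [0.053, 0.999, -0.011], [-0.177, -0.001, -0.984]]
ft_force: [-1.1, -3.6, 3.1]
opening: 93.9
```

>>> apply_moves(deltas="0 0 0 0 0 0 0; 0 0 0 0 0 0 0")

```text
time_s: 2.8
tool_pos: [445.0, 37.0, 101.8]
orientation: [[-0.984, 0.055, 0.172], [0.054, 0.998, -0.009], [-0.172, 0.0, -0.985]]
ft_force: [-1.2, -0.1, -0.1]
opening: 94.0
```

```bash
python3 - <<'E'
from h import *
plan([445.5,37.4,69],pose(86.7,10)); s=snap('scene','scene3'); 
st=sense(); R=st['orientation']; p=st['tool_pos']
print('tips scene',[np.round(proj(s,p+R@np.array([0,y,19])),1) for y in (-47,47)])
print('bushing top pred px at (445.5,37.4)',proj(s,[445.5,37.4,76]))
cv2.imwrite('pics/s3.png',cv2.resize(s['img'][200:300,280:400],(720,600),interpolation=cv2.INTER_CUBIC))
E
```

```text
t 2.8 pos [445.   37.  101.8] yaz 86.84 z [ 0.172 -0.009 -0.985] F [-1.2 -0.1 -0.1] open 94.0
 q [-2.500e+00 -1.250e+01  1.097e+02 -1.000e-01  7.290e+01 -8.930e+01]
 rot(tool)  [ 0.0006 -0.0013  0.0024]
 shift in (target) tool axes [ 5.2  0.5 32.4]
tips scene [array([343.3, 249.4]), array([314.7, 258.6])]
bushing top pred px at (445.5,37.4) (np.float64(329.7587344006582), np.float64(257.0849723607216))
```

View pics/s3.png

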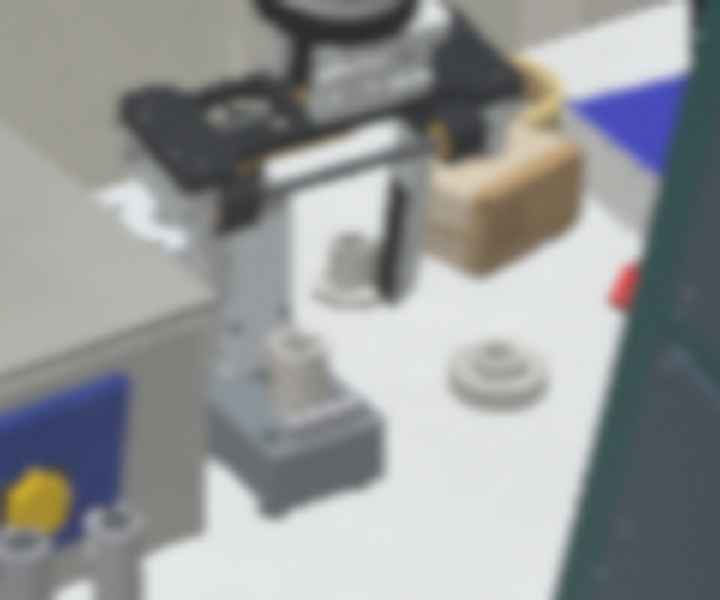

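>>> apply_moves(deltas="2 0 16 0 0 0 0; 2 0 9 0 0 0 0; 1 0 7 0 0 0 0; 0 0 0 0 0 0 0.5; 0 0 0 0 0 0 0.8", squeeze=20)

```text
time_s: 3.35
tool_pos: [446.6, 35.8, 69.7]
orientation: [[-0.983, 0.057, 0.174], [0.057, 0.998, -0.01], [-0.174, 0.0, -0.985]]
ft_force: [0.6, -0.3, 0.1]
opening: 81.7
```

>>> apply_moves(deltas="0 0 0 0 0 0 0.9; 0 0 0 0 0 0 0.9; 0 0 0 0 0 0 0.9; 0 0 0 0 0 0 0.9; 0 0 0 0 0 0 0.9")

```text
time_s: 3.85
tool_pos: [446.3, 35.6, 69.2]
orientation: [[-0.983, 0.058, 0.173], [0.057, 0.998, -0.01], [-0.174, 0.0, -0.985]]
ft_force: [0.6, -0.1, 0.9]
opening: 41.5
```

>>> apply_moves(deltas="0 0 0 0 0 0 0.9; 0 0 0 0 0 0 0.9; 0 0 0 0 0 0 0.9; 0 0 0 0 0 0 0.9")

```text
time_s: 4.25
tool_pos: [446.4, 35.8, 69.2]
orientation: [[-0.983, 0.057, 0.173], [0.057, 0.998, -0.01], [-0.174, 0.0, -0.985]]
ft_force: [0.1, 0.9, 0.4]
opening: 28.3
```

>>> apply_moves(deltas="-1.7 0 -10 0 0 0 0.9; -3.5 0 -20 0 0 0 0.9; -5.2 0 -29 0 0 0 0.9; 18 0.8 -3 0 0 0 0.9; 18 0.8 -3.3 0 0 0 0.9")

```text
time_s: 4.75
tool_pos: [410.2, 39.1, 130.7]
orientation: [[-0.983, 0.058, 0.175], [0.057, 0.998, -0.01], [-0.175, -0.0, -0.984]]
ft_force: [-0.6, -0.1, -1.8]
opening: 28.2
```

>>> apply_moves(deltas="18 0.8 -3.3 0 0 0 0.9; 18 0.8 -3.2 0 0 0 0.9; 18 0.8 -3.2 0 0 0 0.9; 0 0 0 0 0 0 0.9; 0 0 0 0 0 0 0.9")

```text
time_s: 5.25
tool_pos: [355.7, 44.8, 129.7]
orientation: [[-0.983, 0.058, 0.175], [0.057, 0.998, -0.01], [-0.175, -0.0, -0.985]]
ft_force: [-1.2, 0.8, -1.1]
opening: 28.6
```

```bash
python3 - <<'E'
from h import *
plan([355,45,30],pose(86.7,10)); s=snap('scene','scene4')
cv2.imwrite('pics/s4.png',cv2.resize(s['img'][200:320,280:440],(800,600),interpolation=cv2.INTER_CUBIC))
E
```

```text
t 5.25 pos [355.7  44.8 129.7] yaz 86.7 z [ 0.175 -0.01  -0.985] F [-1.2  0.8 -1.1] open 28.6
 q [ -1.6 -27.1 116.6  -0.3  80.4 -88.3]
 rot(tool)  [-0.0002  0.0015  0.    ]
 shift in (target) tool axes [18.   0.2 98.1]
```

View pics/s4.png

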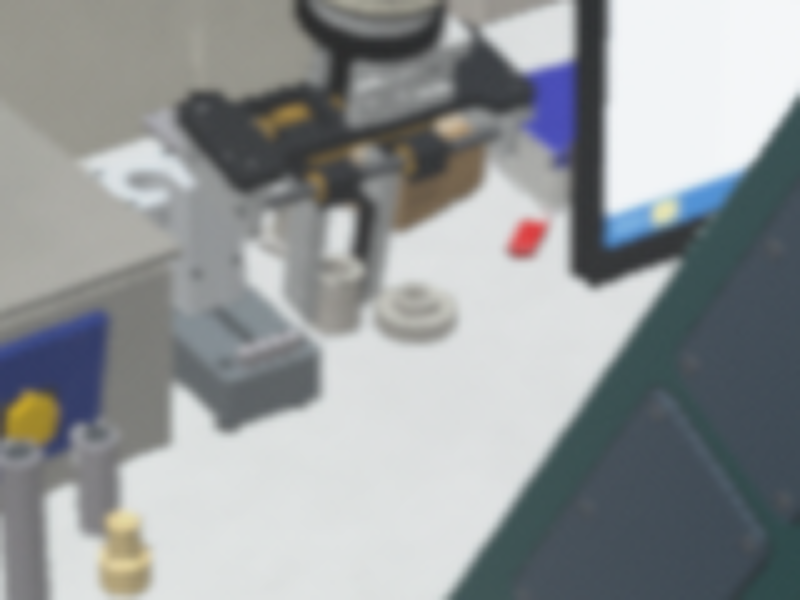

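>>> apply_moves(deltas="5.2 0 30 0 0 0 0.9; 5.2 0 30 0 0 0 0.9; 4.4 0 25 0 0 0 0.9; 1.7 0 10 0 0 0 0.9; 0 0 0 0 0 0 0.9")

```text
time_s: 5.8
tool_pos: [354.6, 44.8, 31.3]
orientation: [[-0.984, 0.058, 0.169], [0.057, 0.998, -0.01], [-0.17, -0.0, -0.986]]
ft_force: [-0.3, 0.5, -2.3]
opening: 28.2
```

>>> apply_moves(deltas="0.3 0 1.5 0 0 0 0.9; 0.3 0 1.5 0 0 0 0.9; 0 0 0 0 0 0 0.9")

```text
time_s: 6.1
tool_pos: [356.4, 44.9, 30.9]
orientation: [[-0.983, 0.058, 0.175], [0.057, 0.998, -0.01], [-0.176, 0.0, -0.984]]
ft_force: [-0.4, 0.0, -0.8]
opening: 28.0
```

>>> apply_moves(deltas="0.2 0 1 0 0 0 0.9; 0 0 0 0 0 0 0.9; 0.2 0 1 0 0 0 0.9; 0 0 0 0 0 0 0.9")

```text
time_s: 6.5
tool_pos: [355.3, 44.9, 27.6]
orientation: [[-0.983, 0.058, 0.173], [0.057, 0.998, -0.01], [-0.174, 0.0, -0.985]]
ft_force: [-0.5, 1.0, -1.7]
opening: 28.4
```

>>> apply_moves(deltas="0.2 0 1 0 0 0 0.9; 0 0 0 0 0 0 0.9")

```text
time_s: 6.7
tool_pos: [355.6, 44.9, 27.2]
orientation: [[-0.983, 0.057, 0.174], [0.057, 0.998, -0.01], [-0.174, 0.0, -0.985]]
ft_force: [-2.2, 0.7, 2.8]
opening: 28.2
```

>>> apply_moves(deltas="0 0 0.5 0 0 0 0.9; 0 0 0 0 0 0 0.9")

```text
time_s: 6.9
tool_pos: [355.7, 44.9, 27.1]
orientation: [[-0.983, 0.057, 0.173], [0.057, 0.998, -0.01], [-0.174, 0.0, -0.985]]
ft_force: [-3.8, 0.0, 7.9]
opening: 27.7
```

Bench contact (Fz ≈ 8 N). Release.

>>> apply_moves(deltas="0 0 0 0 0 0 0.7; 0 0 0 0 0 0 0.6; 0 0 0 0 0 0 0.5; 0 0 0 0 0 0 0.5; 0 0 0 0 0 0 0.5")

```text
time_s: 7.4
tool_pos: [355.4, 44.9, 26.0]
orientation: [[-0.983, 0.058, 0.173], [0.057, 0.998, -0.01], [-0.173, 0.0, -0.985]]
ft_force: [-1.0, -0.7, 0.8]
opening: 46.9
```

>>> apply_moves(deltas="-1.7 0 -10 0 0 0 0.5; -3.5 0 -20 0 0 0 0.5; -7 0 -40 0 0 0 0.5; -7 0 -40 0 0 0 0.5; -7 0 -40 0 0 0 0.6")

```text
time_s: 7.9
tool_pos: [355.0, 44.9, 180.7]
orientation: [[-0.983, 0.058, 0.174], [0.057, 0.998, -0.01], [-0.175, 0.0, -0.985]]
ft_force: [1.6, -0.2, 0.4]
opening: 42.4
```

```bash
python3 - <<'E'
from h import *
plan([515,38,220],pose(86.7,0)); s=snap('scene','scene5')
cv2.imwrite('pics/s5.png',cv2.resize(s['img'][200:320,280:440],(800,600),interpolation=cv2.INTER_CUBIC))
E
```

```text
t 7.9 pos [355.   44.9 180.7] yaz 86.7 z [ 0.174 -0.01  -0.985] F [ 1.6 -0.2  0.4] open 42.4
 q [ -1.6 -28.2 111.5  -0.3  86.8 -88.3]
 rot(tool)  [ 1.000e-04  1.754e-01 -0.000e+00]
 shift in (target) tool axes [-160.2    2.3  -39.3]
```

View pics/s5.png

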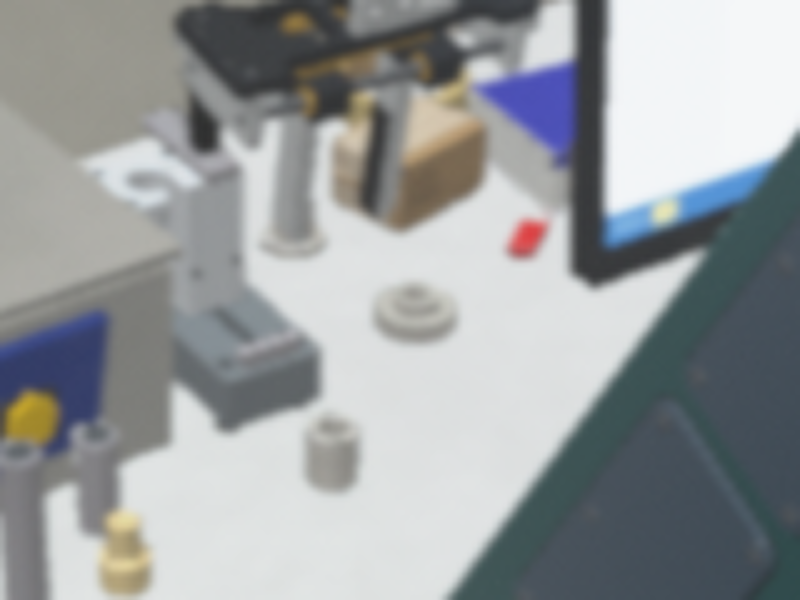

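>>> apply_moves(deltas="0 0 -10 0 0.0877 0 0.5; 0 0 -20 0 0.0877 0 0.5; 0 0 -20 0 0 0 0.5; -27 0.3 0 0 0 0 0.5; -35 0.3 0 0 0 0 0.5")

```text
time_s: 8.45
tool_pos: [414.8, 42.1, 230.2]
orientation: [[-0.998, 0.057, 0.003], [0.057, 0.998, 0.0], [-0.003, 0.0, -1.0]]
ft_force: [0.1, -0.5, 0.9]
opening: 47.3
```

>>> apply_moves(deltas="-35 0.3 0 0 0 0 0.5; -30 0.2 0 0 0 0 0.5; 0 0 0 0 0 0 0.5; 0 0 0 0 0 0 0.5")

```text
time_s: 8.85
tool_pos: [478.6, 38.8, 227.9]
orientation: [[-0.998, 0.058, -0.002], [0.058, 0.998, 0.0], [0.002, 0.0, -1.0]]
ft_force: [0.2, 0.1, -0.3]
opening: 46.9
```

```bash
python3 - <<'E'
from h import *
plan([487,37.8,167],pose(86.7,0)); s=snap('scene','scene6')
print(proj(s,[487,37.8,179]))
cv2.imwrite('pics/s6.png',cv2.resize(s['img'][180:300,270:430],(800,600),interpolation=cv2.INTER_CUBIC))
E
```

```text
t 8.85 pos [478.6  38.8 227.9] yaz 86.7 z [-0.002  0.    -1.   ] F [ 0.2  0.1 -0.3] open 46.9
 q [ -2.1  -3.9  87.1   0.   96.9 -88.8]
 rot(tool)  [ 0.0001 -0.0024 -0.    ]
 shift in (target) tool axes [-8.4 -0.6 60.9]
(np.float64(321.06310796794907), np.float64(219.22408841854195))
```

View pics/s6.png

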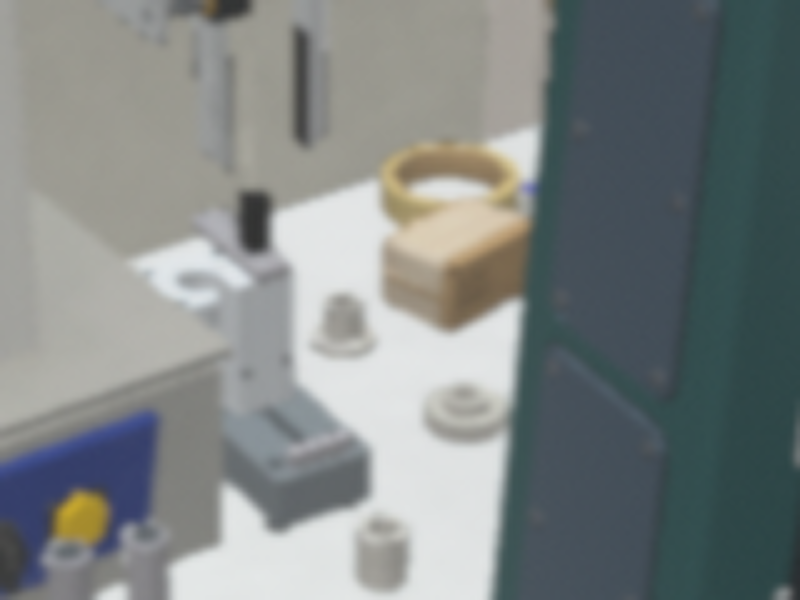

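>>> apply_moves(deltas="-8 -0.6 20 0 0 0 0.5; 0 0 20 0 0 0 0.5; 0 0 15 0 0 0 0.5; 0 0 5 0 0 0 0.6; 0 0 0 0 0 0 0.9", squeeze=15)

```text
time_s: 9.4
tool_pos: [485.5, 37.9, 168.0]
orientation: [[-0.998, 0.057, -0.002], [0.057, 0.998, 0.0], [0.002, 0.0, -1.0]]
ft_force: [-0.3, 1.0, 0.1]
opening: 34.3
```

>>> apply_moves(deltas="0 0 0 0 0 0 0.95; 0 0 0 0 0 0 0.95; 0 0 0 0 0 0 0.95; 0 0 0 0 0 0 0.95; 0 0 0 0 0 0 0.95")

```text
time_s: 9.9
tool_pos: [487.1, 38.0, 169.4]
orientation: [[-0.998, 0.057, 0.001], [0.057, 0.998, 0.0], [-0.001, 0.0, -1.0]]
ft_force: [-0.7, 0.7, 5.7]
opening: 16.0
```

>>> apply_moves(deltas="5 0 0 0 0 0 0.95; 10 0 0 0 0 0 0.95; 10 0 0 0 0 0 0.95; 10 0 0 0 0 0 0.95; 5 0 0 0 0 0 0.95")

```text
time_s: 10.4
tool_pos: [447.0, 40.2, 169.4]
orientation: [[-0.998, 0.057, 0.003], [0.057, 0.998, 0.0], [-0.003, 0.0, -1.0]]
ft_force: [3.0, -0.0, 5.3]
opening: 15.9
```

>>> apply_moves(deltas="3 0 0 0 0 0 0.95; 2 0 0 0 0 0 0.95; 1 0 0 0 0 0 0.95; 1 0 0 0 0 0 0.95")

```text
time_s: 10.8
tool_pos: [440.5, 40.6, 169.4]
orientation: [[-0.998, 0.057, 0.003], [0.057, 0.998, 0.0], [-0.003, 0.0, -1.0]]
ft_force: [2.5, 1.3, 5.3]
opening: 15.8
```

>>> apply_moves(deltas="1 0 0 0 0 0 0.95; 1 0 0 0 0 0 0.95; 0 0 0 0 0 0 0.95")

```text
time_s: 11.1
tool_pos: [438.4, 40.7, 169.4]
orientation: [[-0.998, 0.058, 0.003], [0.058, 0.998, 0.0], [-0.003, 0.0, -1.0]]
ft_force: [1.8, 1.8, 6.1]
opening: 15.8
```

>>> apply_moves(deltas="1 0 0 0 0 0 0.95; 1 0 0 0 0 0 0.95; 0 0 0 0 0 0 0.95")

```text
time_s: 11.4
tool_pos: [437.1, 40.8, 169.4]
orientation: [[-0.998, 0.058, 0.004], [0.058, 0.998, 0.0], [-0.004, 0.001, -1.0]]
ft_force: [5.2, 0.8, 4.5]
opening: 15.6
```

>>> apply_moves(deltas="1 0 0 0 0 0 0.95; 0 0 0 0 0 0 0.95")

```text
time_s: 11.6
tool_pos: [437.0, 40.8, 169.4]
orientation: [[-0.998, 0.058, 0.006], [0.058, 0.998, 0.0], [-0.006, 0.001, -1.0]]
ft_force: [7.2, 1.8, 3.9]
opening: 15.9
```

>>> apply_moves(deltas="-2 0 0 0 0 0 0.7; 0 0 0 0 0 0 0.6; 0 0 0 0 0 0 0.6; -14 0 0 0 0 0 0.6; -14 0 0 0 0 0 1")

```text
time_s: 12.1
tool_pos: [463.9, 39.0, 167.4]
orientation: [[-0.998, 0.058, -0.003], [0.058, 0.998, 0.0], [0.003, -0.0, -1.0]]
ft_force: [0.4, -0.8, -0.4]
opening: 32.6
```

>>> apply_moves(deltas="0 0 0 0 0 0 1; 0 0 0 0 0 0 1; 0 0 0 0 0 0 1; 0 0 0 0 0 0 1; 0 0 0 0 0 0 1")

```text
time_s: 12.6
tool_pos: [464.2, 39.1, 168.2]
orientation: [[-0.998, 0.057, -0.001], [0.057, 0.998, 0.0], [0.001, 0.0, -1.0]]
ft_force: [-0.3, -0.3, 0.2]
opening: 0.5
```

```bash
python3 - <<'E'
from h import *
plan([455,39.8,169]); s=snap('scene','scene7');t=snap('top','top7')
cv2.imwrite('pics/s7.png',cv2.resize(s['img'][180:300,270:430],(800,600),interpolation=cv2.INTER_CUBIC))
cv2.imwrite('pics/t7.png',cv2.resize(t['img'][170:320,240:440],(800,600),interpolation=cv2.INTER_CUBIC))
E
```

```text
t 12.6 pos [464.2  39.1 168.2] yaz 86.7 z [-0.001  0.    -1.   ] F [-0.3 -0.3  0.2] open 0.5
 q [ -2.2  -4.8  94.7   0.   90.1 -88.9]
 shift in (target) tool axes [ 9.2  0.2 -0.8]
```

View pics/s7.png

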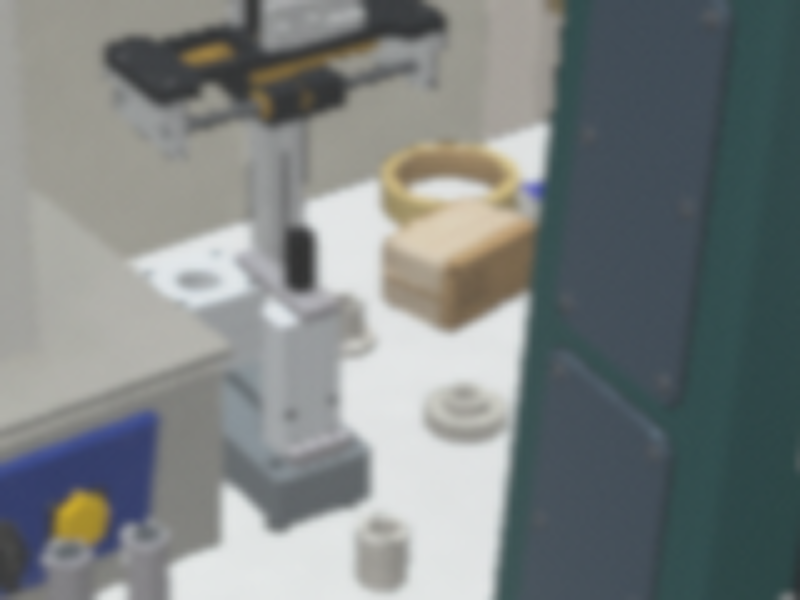

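View pics/t7.png

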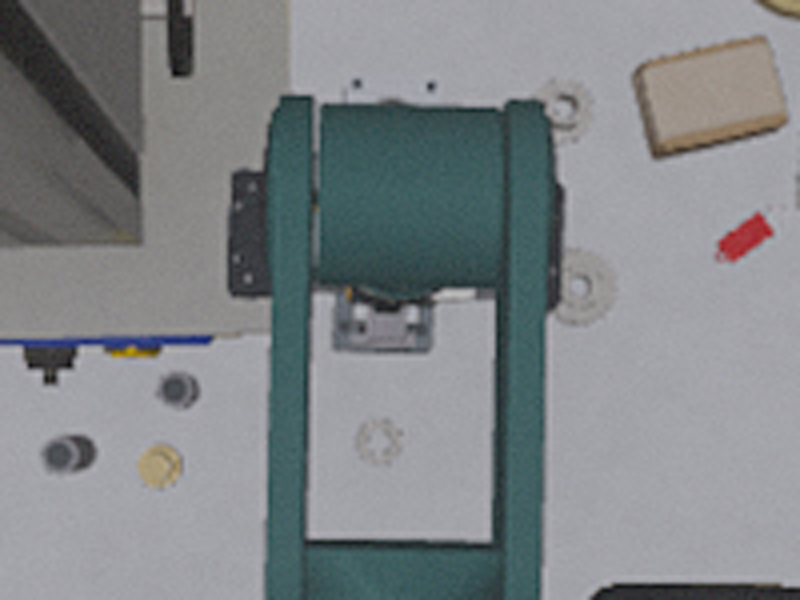

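>>> apply_moves(deltas="5 0 0 0 0 0 1; 3 0 0 0 0 0 1; 1 0 0 0 0 0 1; 1 0 0 0 0 0 1; 0 0 0 0 0 0 1")

```text
time_s: 13.2
tool_pos: [457.2, 39.5, 168.3]
orientation: [[-0.998, 0.058, 0.006], [0.058, 0.998, -0.0], [-0.006, 0.0, -1.0]]
ft_force: [8.2, -0.6, -5.5]
opening: 0.5
```

>>> apply_moves(deltas="1 0 0 0 0 0 1; 0 0 0 0 0 0 1")

```text
time_s: 13.4
tool_pos: [457.1, 39.5, 168.3]
orientation: [[-0.998, 0.058, 0.009], [0.058, 0.998, -0.0], [-0.009, 0.0, -1.0]]
ft_force: [11.2, 0.4, -6.0]
opening: 0.5
```

>>> apply_moves(deltas="1 0 0 0 0 0 1; 0 0 0 0 0 0 1")

```text
time_s: 13.6
tool_pos: [457.0, 39.5, 168.3]
orientation: [[-0.998, 0.058, 0.011], [0.058, 0.998, -0.0], [-0.011, 0.0, -1.0]]
ft_force: [14.2, -0.6, -7.9]
opening: 0.8
```

>>> apply_moves(deltas="1 0 0 0 0 0 1; 0 0 0 0 0 0 1")

```text
time_s: 13.8
tool_pos: [457.0, 39.5, 168.4]
orientation: [[-0.998, 0.058, 0.013], [0.058, 0.998, -0.0], [-0.013, 0.001, -1.0]]
ft_force: [15.7, -0.2, -8.9]
opening: 0.3
```

>>> apply_moves(deltas="-8 0 0 0 0 0 1; 0 0 -20 0 0 0 0.9; 0 0 -40 0 0 0 0.8; 30 0 -20 0 0 0 0.5; 40 0 0 0 0 0 0.5")

```text
time_s: 14.3
tool_pos: [390.8, 43.3, 251.7]
orientation: [[-0.998, 0.058, 0.004], [0.058, 0.998, -0.0], [-0.004, 0.0, -1.0]]
ft_force: [-0.8, 0.3, 0.4]
opening: 29.2
```

>>> apply_moves(deltas="30 40 0 0 0 0 0.3; 0 45 0 0 0 0 0.3; 0 45 0 0 0 0 0.3; 0 45 0 0 0 0 0.3; 0 45 0 0 0 0 0.3")

```text
time_s: 14.8
tool_pos: [371.7, 266.4, 248.6]
orientation: [[-0.998, 0.057, -0.001], [0.057, 0.998, -0.0], [0.001, -0.0, -1.0]]
ft_force: [1.5, -0.3, 0.3]
opening: 65.1
```

```bash
python3 - <<'E'
from h import *
plan([369.4,338,120],pose(86.7)); s=snap('scene','scene8');t=snap('top','top8')
cv2.imwrite('pics/s8.png',cv2.resize(s['img'][200:320,220:380],(800,600),interpolation=cv2.INTER_CUBIC))
cv2.imwrite('pics/t8.png',cv2.resize(t['img'][180:300,260:420],(800,600),interpolation=cv2.INTER_CUBIC))
E
```

```text
t 14.8 pos [371.7 266.4 248.6] yaz 86.71 z [-0.001 -0.    -1.   ] F [ 1.5 -0.3  0.3] open 65.1
 q [ 28.5  -7.1  87.7   0.   99.4 -58.2]
 rot(tool)  [-0.0001 -0.0007  0.0002]
 shift in (target) tool axes [  6.4  71.4 128.6]
```

View pics/s8.png

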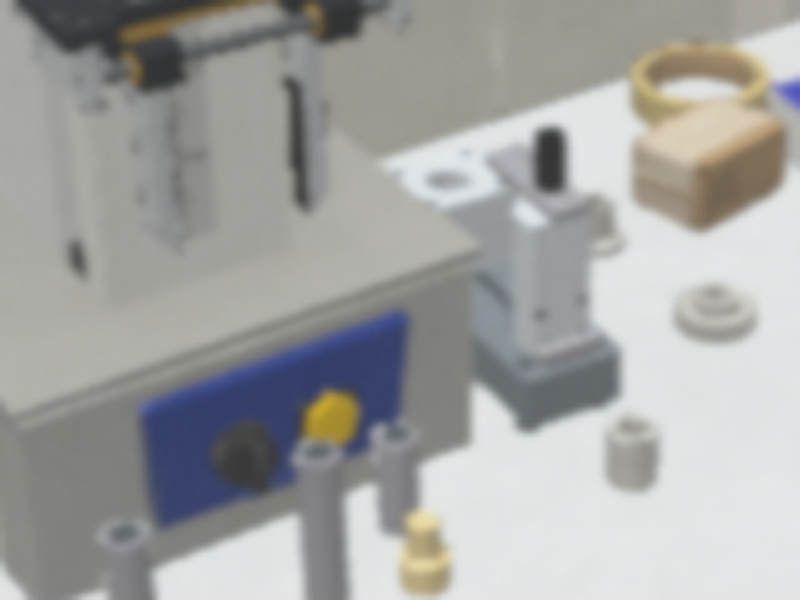

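View pics/t8.png

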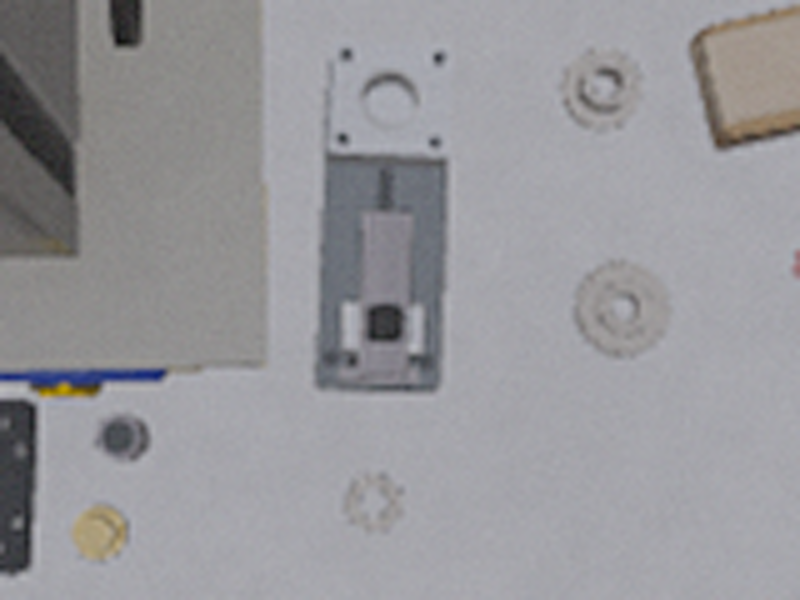

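```bash
python3 - <<'E'
from h import *
t=load('top8'); s=load('scene8')
T=lambda u,v,z: ray(t,260+(u+.5)/5-.5,180+(v+.5)/5-.5,z).round(1)
S=lambda u,v,z: ray(s,220+(u+.5)/5-.5,200+(v+.5)/5-.5,z).round(1)
print('bore T',T(390,100,92),'holes avg',T(390.5,98,92),'post',T(386,322,179),'bush',T(374,501,34))
print('bore S',S(448,180,92),'post',S(550,132,179),'sleeve',S(125,533,80),'long',S(318,452,100),'bush',S(633,427,34))
# dark post mask subpixel
g=cv2.cvtColor(t['img'],cv2.COLOR_BGR2GRAY)[238:252,330:346]; m=g<85
ys,xs=np.nonzero(m); print('post px',xs.mean()+330,ys.mean()+238,len(xs),ray(t,xs.mean()+330,ys.mean()+238,179).round(1))
t0=load('top0'); g=t0['img']; 
E
```

```text
bore T [553.6  34.1  92. ] holes avg [554.6  33.9  92. ] post [438.3  40.3 179. ] bush [354.5  44.7  34. ]
bore S [557.1  34.8  92. ] post [441.4  40.1 179. ] sleeve [372.7 340.3  80. ] long [353.2 240.9 100. ] bush [357.1  43.5  34. ]
post px 337.0208333333333 244.70833333333334 48 [436.7  39.8 179. ]
```

>>> apply_moves(deltas="2 24 0 0 0 0 0.2; 2 24 10 0 0 0 0.2; 2 24 40 0 0 0 0.2; 0 0 45 0 0 0 0.2; 0 0 0 0 0 0 0.2")

```text
time_s: 15.4
tool_pos: [365.5, 333.0, 144.9]
orientation: [[-0.998, 0.057, -0.016], [0.057, 0.998, -0.011], [0.015, -0.012, -1.0]]
ft_force: [-0.8, 0.3, -1.0]
opening: 75.4
```

```bash
python3 - <<'E'
from h import *
plan([369.8,339,66],pose(86.7)); s=snap('scene','scene9')
cv2.imwrite('pics/s9.png',cv2.resize(s['img'][240:360,180:340],(800,600),interpolation=cv2.INTER_CUBIC))
E
```

```text
t 15.4 pos [365.5 333.  144.9] yaz 86.73 z [-0.016 -0.011 -1.   ] F [-0.8  0.3 -1. ] open 75.4
 q [ 35.8   0.4  92.4   0.   88.3 -51. ]
 rot(tool)  [-0.0121 -0.0151  0.0004]
 shift in (target) tool axes [-3.9  6.2 78.9]
```

View pics/s9.png

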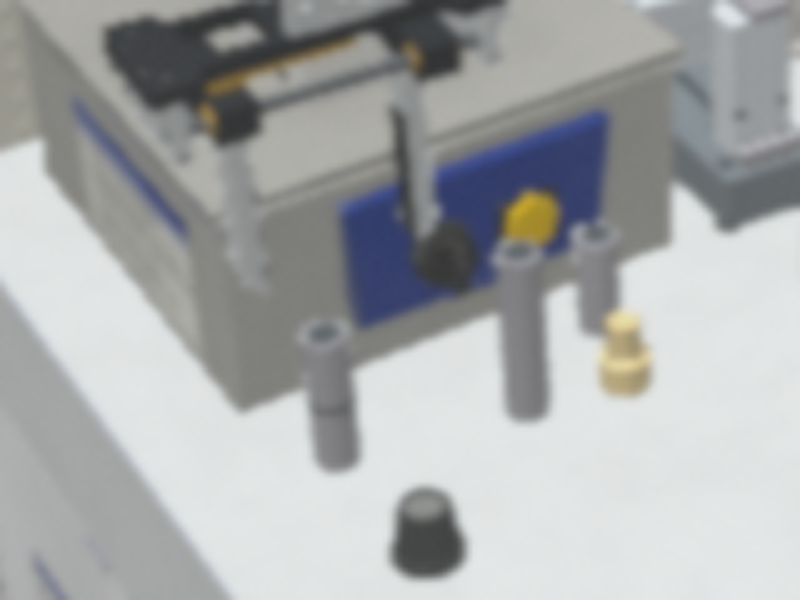

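>>> apply_moves(deltas="-4 6 10 0 0 0 0.2; 0 0 0 0 0 0 0.2")

```text
time_s: 15.65
tool_pos: [376.6, 343.5, 145.4]
orientation: [[-0.998, 0.058, 0.002], [0.058, 0.998, 0.003], [-0.002, 0.003, -1.0]]
ft_force: [0.3, -0.3, -0.5]
opening: 75.3
```

```bash
python3 - <<'E'
from h import *
plan([369.8,339,66],pose(86.7)); 
E
```

```text
t 15.65 pos [376.6 343.5 145.4] yaz 86.65 z [ 0.002  0.003 -1.   ] F [ 0.3 -0.3 -0.5] open 75.3
 q [ 36.    1.4  91.3   0.   87.1 -50.7]
 rot(tool)  [ 0.0027  0.0022 -0.0008]
 shift in (target) tool axes [ 6.6 -4.8 79.4]
```

>>> apply_moves(deltas="4 -3 10 0 0 0 0.2; 2 -2 20 0 0 0 0.2; 0 0 15 0 0 0 0.2; 0 0 5 0 0 0 0.2; 0 0 0 0 0 0 0.2")

```text
time_s: 16.15
tool_pos: [368.4, 337.9, 93.3]
orientation: [[-0.998, 0.058, -0.001], [0.058, 0.998, -0.0], [0.001, -0.0, -1.0]]
ft_force: [0.2, -0.5, -1.0]
opening: 75.2
```

```bash
python3 - <<'E'
from h import *
plan([369.8,339,66],pose(86.7)); s=snap('scene','scene10')
print(proj(s,[369.8,339,80]))
cv2.imwrite('pics/s10.png',cv2.resize(s['img'][240:360,180:340],(800,600),interpolation=cv2.INTER_CUBIC))
E
```

```text
t 16.15 pos [368.4 337.9  93.3] yaz 86.69 z [-0.001 -0.    -1.   ] F [ 0.2 -0.5 -1. ] open 75.2
 q [ 36.    2.4  96.5   0.   81.2 -50.7]
 rot(tool)  [-0.0001 -0.0012 -0.0002]
 shift in (target) tool axes [-1.3  1.2 27.3]
(np.float64(245.5977869759974), np.float64(306.6300826749393))
```

View pics/s10.png

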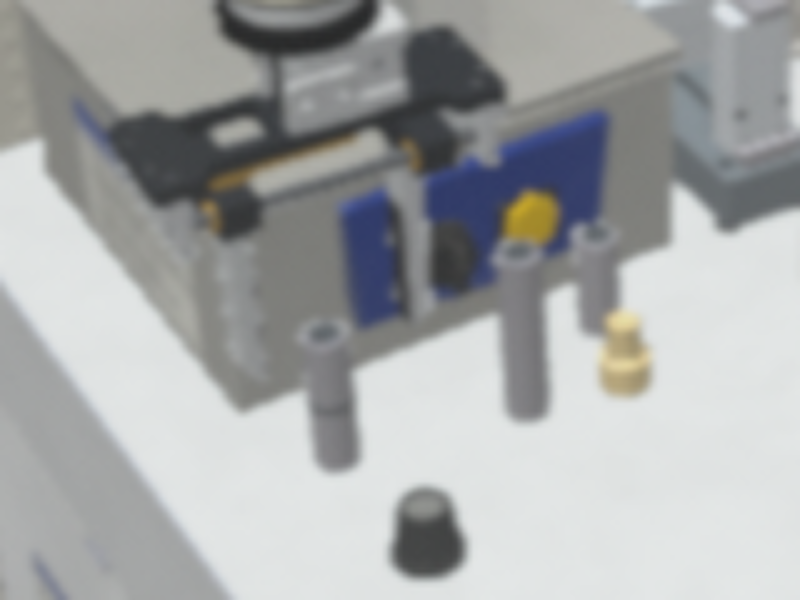

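>>> apply_moves(deltas="-1 1 12 0 0 0 0.4; 0 0 10 0 0 0 0.5; 0 0 5 0 0 0 0.6; 0 0 0 0 0 0 0.8; 0 0 0 0 0 0 0.8", squeeze=6)

```text
time_s: 16.7
tool_pos: [369.5, 339.0, 66.0]
orientation: [[-0.998, 0.058, -0.001], [0.058, 0.998, -0.0], [0.001, -0.0, -1.0]]
ft_force: [0.4, -0.2, 0.4]
opening: 38.6
```

>>> apply_moves(deltas="0 0 0 0 0 0 0.8; 0 0 0 0 0 0 0.8; 0 0 0 0 0 0 0.8; 0 0 0 0 0 0 0.8; 0 0 0 0 0 0 0.8")

```text
time_s: 17.2
tool_pos: [369.9, 339.5, 66.8]
orientation: [[-0.998, 0.058, 0.0], [0.058, 0.998, 0.001], [0.0, 0.001, -1.0]]
ft_force: [0.3, 1.3, 1.6]
opening: 23.6
```

>>> apply_moves(deltas="0 0 0 0 0 0 0.6; 0 0 0 0 0 0 0.5; 0 0 -3 0 0 0 0.47; 0 0 -5 0 0 0 0.47; 0 0 0 0 0 0.08 0.47")

```text
time_s: 17.7
tool_pos: [370.0, 339.3, 75.3]
orientation: [[-0.99, 0.139, 0.0], [0.139, 0.99, 0.001], [-0.0, 0.001, -1.0]]
ft_force: [0.4, 0.2, -0.5]
opening: 49.7
```

>>> apply_moves(deltas="0 0 0 0 0 0.13 0.47; 0 0 0 0 0 0.14 0.47; 0 0 0 0 0 0.14 0.47; 0 0 0 0 0 0.14 0.47; 0 0 0 0 0 0.14 0.47")

```text
time_s: 18.2
tool_pos: [369.7, 339.1, 74.7]
orientation: [[-0.672, 0.74, -0.001], [0.74, 0.672, 0.0], [0.001, -0.0, -1.0]]
ft_force: [0.8, -0.1, 0.1]
opening: 49.7
```

>>> apply_moves(deltas="0 0 0 0 0 0.14 0.47; 0 0 0 0 0 0.14 0.47; 0 0 0 0 0 0.14 0.47; 0 0 0 0 0 0.14 0.47; 0 0 0 0 0 0.14 0.47")

```text
time_s: 18.7
tool_pos: [369.7, 339.1, 74.7]
orientation: [[-0.037, 0.999, -0.001], [0.999, 0.037, 0.0], [0.0, -0.001, -1.0]]
ft_force: [0.2, 0.0, -0.6]
opening: 49.9
```

>>> apply_moves(deltas="0 0 0 0 0 0.08 0.47; 0 0 0 0 0 0.02 0.47; 0 0 0 0 0 0 0.47")

```text
time_s: 19.0
tool_pos: [369.7, 339.1, 74.5]
orientation: [[0.056, 0.998, -0.001], [0.998, -0.056, 0.0], [0.0, -0.001, -1.0]]
ft_force: [-0.5, -0.1, 0.5]
opening: 49.5
```

```bash
python3 - <<'E'
from h import *
plan([369.9,339.4,66.8],pose(-3.3)); s=snap('scene','scene11')
cv2.imwrite('pics/s11.png',cv2.resize(s['img'][240:360,180:340],(800,600),interpolation=cv2.INTER_CUBIC))
E
```

```text
t 19.0 pos [369.7 339.1  74.5] yaz -3.19 z [-0.001  0.    -1.   ] F [-0.5 -0.1  0.5] open 49.5
 q [36.   3.5 97.6  0.  79.  39.2]
 rot(tool)  [-0.0007 -0.0002  0.0019]
 shift in (target) tool axes [0.3 0.2 7.7]
```

View pics/s11.png

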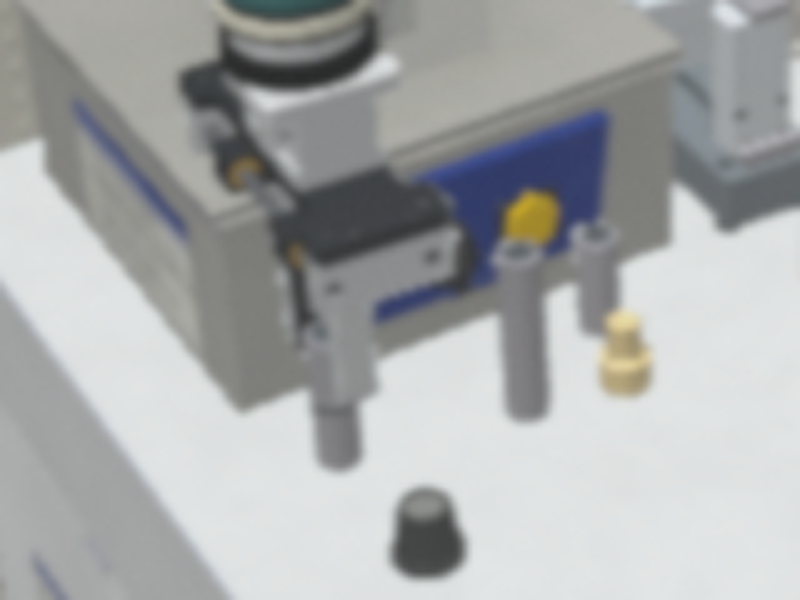

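>>> apply_moves(deltas="0.3 0 4 0 0 0 0.6; 0 0 4 0 0 0 0.6; 0 0 0 0 0 0 0.8; 0 0 0 0 0 0 0.8; 0 0 0 0 0 0 0.8", squeeze=10)

```text
time_s: 19.55
tool_pos: [369.4, 339.3, 66.0]
orientation: [[0.057, 0.998, -0.001], [0.998, -0.057, -0.0], [-0.0, -0.001, -1.0]]
ft_force: [0.6, -0.5, -0.4]
opening: 24.1
```

>>> apply_moves(deltas="0 0 0 0 0 0 0.85; 0 0 0 0 0 0 0.85; 0 0 0 0 0 0 0.85; 0 0 0 0 0 0 0.85", squeeze=30)

```text
time_s: 19.95
tool_pos: [369.5, 339.3, 66.2]
orientation: [[0.057, 0.998, -0.001], [0.998, -0.057, 0.0], [-0.0, -0.001, -1.0]]
ft_force: [-0.8, 0.3, -1.5]
opening: 23.5
```

>>> apply_moves(deltas="0 0 -15 0 0 0 0.85; 0 0 -35 0 0 0 0.85; 0 0 -40 0 0 0 0.85; 0 0 -40 0 0 0 0.85; 0 0 -40 0 0 0 0.85")

```text
time_s: 20.45
tool_pos: [369.5, 339.1, 237.8]
orientation: [[0.057, 0.998, -0.001], [0.998, -0.057, 0.0], [0.0, -0.001, -1.0]]
ft_force: [0.3, 1.1, -1.4]
opening: 23.2
```

>>> apply_moves(deltas="-20 0 -26 0 0 0 0.85; -40 0 0 0 0 0 0.85; -40 0 0 0 0 0 0.85; -40 0 0 0 0 0 0.85; -40 0 0 0 0 0 0.85")

```text
time_s: 20.95
tool_pos: [359.1, 158.3, 262.4]
orientation: [[0.056, 0.998, -0.0], [0.998, -0.056, 0.0], [0.0, -0.0, -1.0]]
ft_force: [0.2, -1.0, -1.8]
opening: 23.4
```

>>> apply_moves(deltas="-40 0 0 0 0 0 0.85; -40 0 0 0 0 0 0.85; -25 15 0 0 0 0 0.85; -10 30 0 0 0 0 0.85; 0 30 0 0 0 0 0.85")

```text
time_s: 21.45
tool_pos: [428.5, 38.7, 262.8]
orientation: [[0.06, 0.998, 0.001], [0.998, -0.06, -0.0], [-0.0, 0.001, -1.0]]
ft_force: [0.4, 1.5, -1.1]
opening: 23.1
```

```bash
python3 - <<'E'
from h import *
plan([554.3,34.1,250],pose(-3.3))
E
```

```text
t 21.45 pos [428.5  38.7 262.8] yaz -3.44 z [ 0.001 -0.    -1.   ] F [ 0.4  1.5 -1.1] open 23.1
 q [ -2.4 -10.7  89.3  -0.  101.4   1.1]
 rot(tool)  [ 0.0009  0.0004 -0.0025]
 shift in (target) tool axes [  2.6 125.8  12.8]
```

>>> apply_moves(deltas="2 30 0 0 0 0 0.85; 1 35 0 0 0 0 0.85; 0 30 5 0 0 0 0.85; 0 20 10 0 0 0 0.85; 0 9 10 0 0 0 0.85")

```text
time_s: 21.95
tool_pos: [553.2, 36.3, 235.9]
orientation: [[0.057, 0.998, -0.002], [0.998, -0.057, 0.0], [0.0, -0.002, -1.0]]
ft_force: [0.2, -0.2, -2.5]
opening: 23.2
```

>>> apply_moves(deltas="0 0 20 0 0 0 0.85; 0 0 15 0 0 0 0.85; 0 0 10 0 0 0 0.85; 0 0 0 0 0 0 0.85; 0 0 0 0 0 0 0.85")

```text
time_s: 22.45
tool_pos: [551.7, 36.6, 192.6]
orientation: [[0.057, 0.998, -0.0], [0.998, -0.057, 0.0], [0.0, -0.0, -1.0]]
ft_force: [-0.3, -0.5, -1.9]
opening: 23.5
```

```bash
python3 - <<'E'
from h import *
plan([554.3,34.1,170],pose(-3.3)); s=snap('scene','scene12');t=snap('top','top12')
st=sense(); p=st['tool_pos']
print('bottom pred px', proj(s,p-[0,0,66.3]),'bore px pred',proj(s,[554.3,34.1,92]),'top pred', proj(s,p+[0,0,13.7]))
cv2.imwrite('pics/s12.png',cv2.resize(s['img'][180:270,260:380],(800,600),interpolation=cv2.INTER_CUBIC))
cv2.imwrite('pics/t12.png',cv2.resize(t['img'][170:290,260:420],(800,600),interpolation=cv2.INTER_CUBIC))
E
```

```text
t 22.45 pos [551.7  36.6 192.6] yaz -3.25 z [-0.  0. -1.] F [-0.3 -0.5 -1.9] open 23.5
 q [-2.1  5.9 81.2  0.  92.9  1.2]
 rot(tool)  [-0.0003 -0.0001  0.0009]
 shift in (target) tool axes [-2.3  2.8 22.6]
bottom pred px (np.float64(309.31911381030335), np.float64(226.03546457386847)) bore px pred (np.float64(309.9163416496977), np.float64(235.92119692535286)) top pred (np.float64(308.6575020392513), np.float64(201.43727647369192))
```

View pics/s12.png

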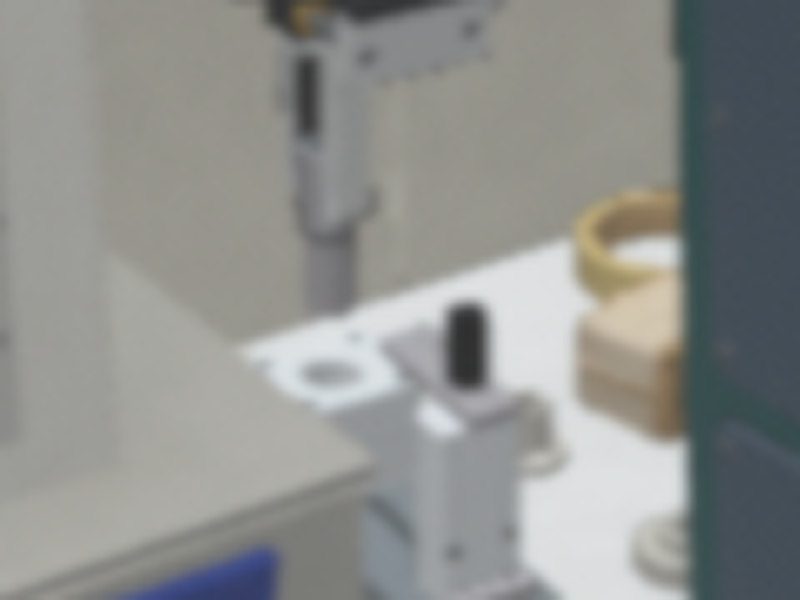

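View pics/t12.png

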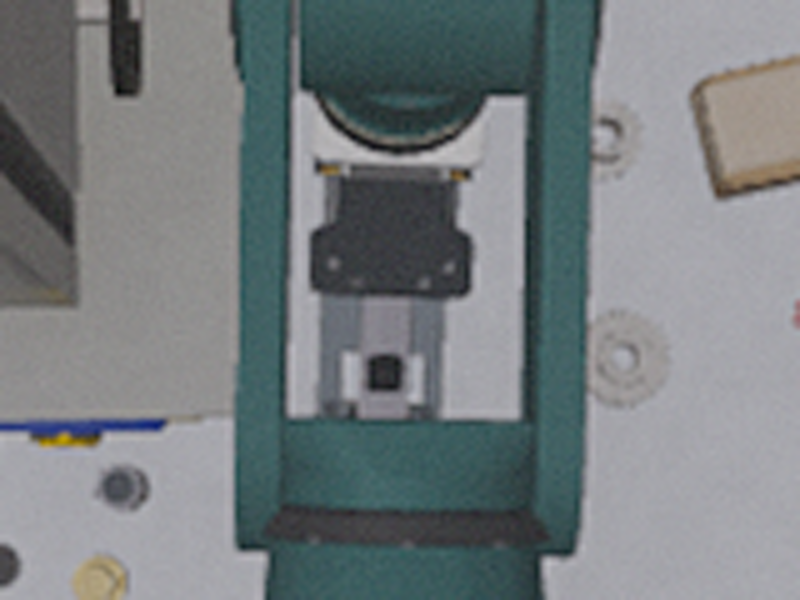

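>>> apply_moves(deltas="-1.2 1.4 10 0 0 0 0.85; -1.2 1.4 10 0 0 0 0.85; 0 0 7 0 0 0 0.85; 0 0 3 0 0 0 0.85; 0 0 0 0 0 0 0.85")

```text
time_s: 23.05
tool_pos: [553.9, 34.0, 160.9]
orientation: [[0.057, 0.998, -0.003], [0.998, -0.057, 0.0], [0.0, -0.003, -1.0]]
ft_force: [0.3, 0.2, -1.4]
opening: 23.4
```

```bash
python3 - <<'E'
from h import *
plan([554.3,34.1,158],pose(-3.3)); s=snap('scene','scene13')
cv2.imwrite('pics/s13.png',cv2.resize(s['img'][200:260,280:360],(800,600),interpolation=cv2.INTER_CUBIC))
E
```

```text
t 23.05 pos [553.9  34.  160.9] yaz -3.26 z [-0.003  0.    -1.   ] F [ 0.3  0.2 -1.4] open 23.4
 q [-2.3  7.  83.6  0.  89.6  0.9]
 rot(tool)  [-0.003  -0.0001  0.0007]
 shift in (target) tool axes [0.2 0.4 2.9]
```

View pics/s13.png

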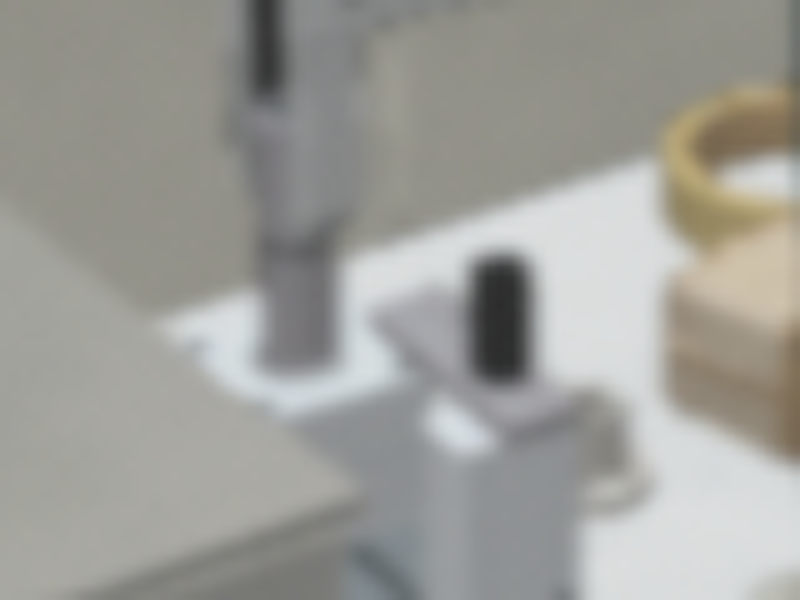

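Aligned over the bore as far as visible. Lower in small steps, watching force.

>>> apply_moves(deltas="0 0.3 2 0 0 0 0.85; 0 0 1 0 0 0 0.85; 0 0 1 0 0 0 0.85; 0 0 1 0 0 0 0.85; 0 0 0 0 0 0 0.85")

```text
time_s: 23.6
tool_pos: [554.7, 34.0, 156.9]
orientation: [[0.057, 0.998, -0.001], [0.998, -0.057, 0.0], [0.0, -0.001, -1.0]]
ft_force: [-0.4, -0.3, -1.7]
opening: 23.9
```

>>> apply_moves(deltas="0 0 1 0 0 0 0.85; 0 0 1 0 0 0 0.85; 0 0 0 0 0 0 0.85")

```text
time_s: 23.9
tool_pos: [554.6, 33.9, 154.8]
orientation: [[0.057, 0.998, -0.001], [0.998, -0.057, 0.0], [0.0, -0.001, -1.0]]
ft_force: [-0.0, 0.4, -1.8]
opening: 23.5
```

>>> apply_moves(deltas="0 0 2 0 0 0 0.85; 0 0 3 0 0 0 0.85; 0 0 3 0 0 0 0.85; 0 0 3 0 0 0 0.85; 0 0 0 0 0 0 0.85")

```text
time_s: 24.4
tool_pos: [554.3, 33.9, 143.2]
orientation: [[0.057, 0.998, -0.002], [0.998, -0.057, 0.0], [0.0, -0.002, -1.0]]
ft_force: [0.5, -0.0, -1.1]
opening: 23.3
```

>>> apply_moves(deltas="0 0 4 0 0 0 0.85; 0 0 4 0 0 0 0.85; 0 0 4 0 0 0 0.85; 0 0 3 0 0 0 0.85; 0 0 0 0 0 0 0.85")

```text
time_s: 24.9
tool_pos: [554.3, 34.0, 128.2]
orientation: [[0.057, 0.998, -0.002], [0.998, -0.057, 0.0], [0.0, -0.002, -1.0]]
ft_force: [0.5, 0.8, -2.0]
opening: 23.4
```

>>> apply_moves(deltas="0 0 3 0 0 0 0.85; 0 0 3 0 0 0 0.85; 0 0 1.5 0 0 0 0.85; 0 0 0 0 0 0 0.85")

```text
time_s: 25.3
tool_pos: [554.5, 33.9, 121.2]
orientation: [[0.057, 0.998, -0.002], [0.998, -0.057, 0.0], [0.0, -0.002, -1.0]]
ft_force: [0.5, -0.5, -0.3]
opening: 23.4
```

>>> apply_moves(deltas="0 0 1 0 0 0 0.85; 0 0 1 0 0 0 0.85; 0 0 0 0 0 0 0.85")

```text
time_s: 25.6
tool_pos: [554.6, 33.9, 119.5]
orientation: [[0.057, 0.998, -0.001], [0.998, -0.057, 0.0], [0.0, -0.001, -1.0]]
ft_force: [0.2, 0.1, -1.5]
opening: 23.4
```

>>> apply_moves(deltas="0 0 1 0 0 0 0.85; 0 0 0 0 0 0 0.85")

```text
time_s: 25.8
tool_pos: [554.6, 33.9, 118.4]
orientation: [[0.057, 0.998, -0.001], [0.998, -0.057, 0.0], [0.0, -0.001, -1.0]]
ft_force: [0.0, -0.3, -1.6]
opening: 23.3
```

>>> apply_moves(deltas="0 0 0.7 0 0 0 0.85; 0 0 0 0 0 0 0.85")

```text
time_s: 26.0
tool_pos: [554.8, 33.9, 118.0]
orientation: [[0.057, 0.998, -0.001], [0.998, -0.057, 0.0], [0.0, -0.001, -1.0]]
ft_force: [0.4, 0.5, -2.0]
opening: 23.6
```

>>> apply_moves(deltas="0 0 0.7 0 0 0 0.85; 0 0 0 0 0 0 0.85")

```text
time_s: 26.2
tool_pos: [554.9, 33.9, 118.0]
orientation: [[0.057, 0.998, -0.0], [0.998, -0.057, 0.0], [0.0, -0.0, -1.0]]
ft_force: [-1.7, -0.0, 3.1]
opening: 23.4
```

>>> apply_moves(deltas="0 0 0 0 0 0 0.7; 0 0 0 0 0 0 0.6; 0 0 0 0 0 0 0.55; 0 0 0 0 0 0 0.55; 0 0 -10 0 0 0 0.55")

```text
time_s: 26.7
tool_pos: [553.6, 34.0, 125.6]
orientation: [[0.057, 0.998, -0.005], [0.998, -0.057, 0.0], [0.0, -0.005, -1.0]]
ft_force: [0.0, -0.4, 0.0]
opening: 42.8
```

>>> apply_moves(deltas="0 0 -20 0 0 0 0.55; 0 0 -30 0 0 0 0.6; 0 0 -30 0 0 0 0.7; 0 0 -20 0 0 0 0.8; 0 0 0 0 0 0 1")

```text
time_s: 27.2
tool_pos: [556.7, 33.9, 232.1]
orientation: [[0.057, 0.998, 0.008], [0.998, -0.057, -0.0], [0.0, 0.008, -1.0]]
ft_force: [-0.2, -0.5, 0.0]
opening: 17.0
```

```bash
python3 - <<'E'
from h import *
plan([410,42.5,230],pose(-3.3)); s=snap('scene','scene14')
print('top pred',proj(s,[554.5,34,132]))
cv2.imwrite('pics/s14.png',cv2.resize(s['img'][200:260,280:360],(800,600),interpolation=cv2.INTER_CUBIC))
E
```

```text
t 27.2 pos [556.7  33.9 232.1] yaz -3.25 z [ 0.008 -0.    -1.   ] F [-0.2 -0.5  0. ] open 17.0
 q [-2.3  5.6 77.   0.  96.9  0.9]
 rot(tool)  [ 0.0078 -0.0003  0.0009]
 shift in (target) tool axes [ 1.00e-01 -1.47e+02  2.10e+00]
top pred (np.float64(309.59375465564017), np.float64(224.02518385511877))
```

View pics/s14.png

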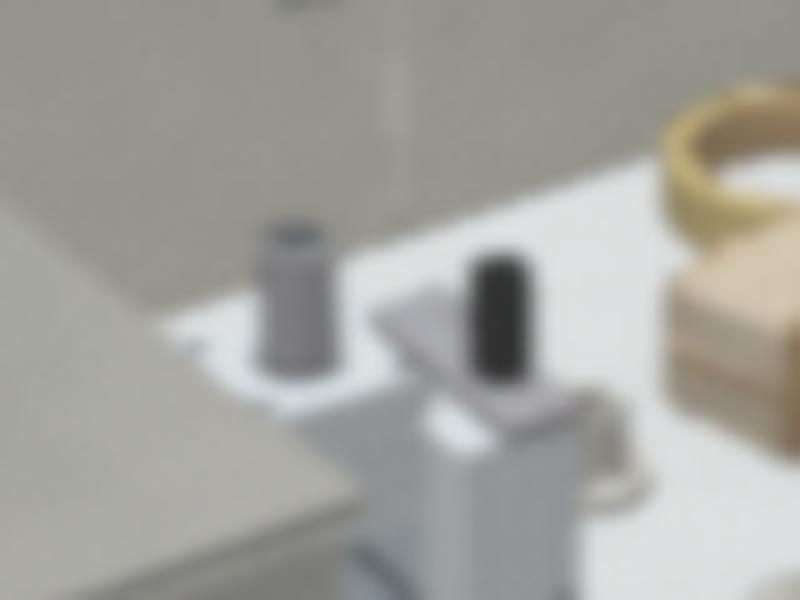

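>>> apply_moves(deltas="0 -10 0 0 0 0 0.47; 0 -25 0 0 0 0 0.47; 0 -30 0 0 0 0 0.47; 0 -30 0 0 0 0 0.47; 0 -15 0 0 0 0 0.47")

```text
time_s: 27.75
tool_pos: [441.6, 40.4, 225.1]
orientation: [[0.057, 0.998, -0.005], [0.998, -0.057, 0.0], [0.0, -0.005, -1.0]]
ft_force: [0.6, -0.4, 0.2]
opening: 48.0
```

>>> apply_moves(deltas="0 -7 0 0 0 0 0.47; 0 0 0 0 0 0 0.47; 0 0 0 0 0 0 0.47")

```text
time_s: 28.05
tool_pos: [438.0, 40.5, 226.5]
orientation: [[0.057, 0.998, -0.002], [0.998, -0.057, 0.0], [0.0, -0.002, -1.0]]
ft_force: [-0.1, 0.3, -0.5]
opening: 49.7
```

```bash
python3 - <<'E'
from h import *
plan([438.6,40.7,168],pose(-3.3)); s=snap('scene','scene15')
cv2.imwrite('pics/s15.png',cv2.resize(s['img'][180:270,270:390],(800,600),interpolation=cv2.INTER_CUBIC))
E
```

```text
t 28.05 pos [438.   40.5 226.5] yaz -3.26 z [-0.002  0.    -1.   ] F [-0.1  0.3 -0.5] open 49.7
 q [-2.1 -9.2 92.   0.  97.3  1.1]
 rot(tool)  [-0.0019 -0.0001  0.0007]
 shift in (target) tool axes [ 0.2  0.6 58.5]
```

View pics/s15.png

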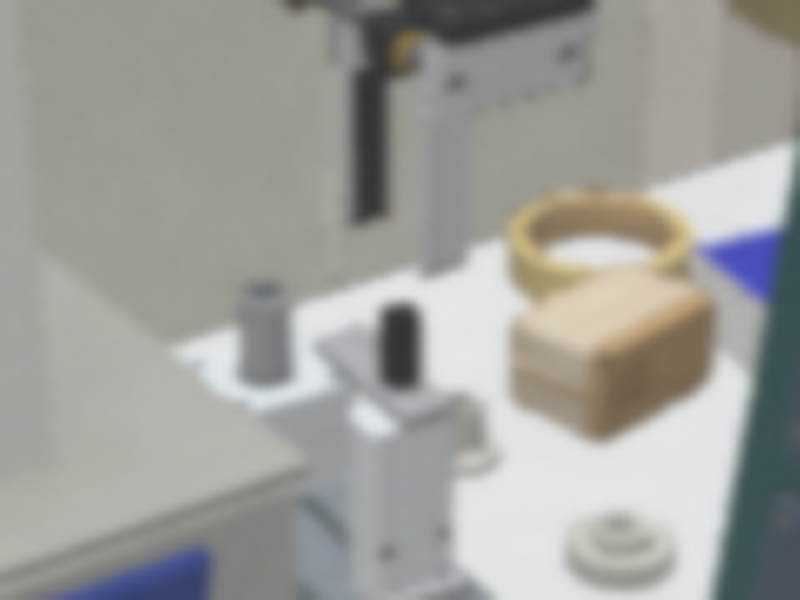

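>>> apply_moves(deltas="0 0 15 0 0 0 0.47; 0 0.5 20 0 0 0 0.47; 0 0 15 0 0 0 0.47; 0 0 7 0 0 0 0.6; 0 0 0 0 0 0 0.9", squeeze=12)

```text
time_s: 28.6
tool_pos: [437.7, 40.5, 168.2]
orientation: [[0.057, 0.998, -0.005], [0.998, -0.057, 0.0], [-0.0, -0.005, -1.0]]
ft_force: [0.3, -0.1, -0.5]
opening: 37.1
```

>>> apply_moves(deltas="0 0 0 0 0 0 0.95; 0 0 0 0 0 0 0.95; 0 0 0 0 0 0 0.95; 0 0 0 0 0 0 0.95; 0 0 0 0 0 0 0.95")

```text
time_s: 29.1
tool_pos: [439.7, 40.5, 171.2]
orientation: [[0.057, 0.998, 0.003], [0.998, -0.057, 0.0], [0.0, 0.003, -1.0]]
ft_force: [5.3, 0.9, 0.2]
opening: 16.0
```

>>> apply_moves(deltas="0 5 0 0 0 0 0.95; 0 10 0 0 0 0 0.95; 0 12 0 0 0 0 0.95; 0 12 0 0 0 0 0.95; 0 12 0 0 0 0 0.95")

```text
time_s: 29.6
tool_pos: [489.9, 37.6, 171.2]
orientation: [[0.057, 0.998, -0.001], [0.998, -0.057, 0.0], [0.0, -0.001, -1.0]]
ft_force: [-2.8, 0.3, 6.5]
opening: 16.1
```

>>> apply_moves(deltas="0 8 0 0 0 0 0.95; 0 4 0 0 0 0 0.95; 0 2 0 0 0 0 0.95; 0 0 0 0 0 0 0.95")

```text
time_s: 30.0
tool_pos: [504.2, 36.8, 171.2]
orientation: [[0.057, 0.998, -0.0], [0.998, -0.057, 0.0], [0.0, -0.0, -1.0]]
ft_force: [-0.5, -0.2, 5.9]
opening: 16.1
```

>>> apply_moves(deltas="0 1 0 0 0 0 0.95; 0 1 0 0 0 0 0.95; 0 1 0 0 0 0 0.95; 0 0 0 0 0 0 0.95")

```text
time_s: 30.4
tool_pos: [506.8, 36.7, 171.2]
orientation: [[0.057, 0.998, -0.001], [0.998, -0.057, 0.0], [0.0, -0.001, -1.0]]
ft_force: [-1.4, 0.6, 6.5]
opening: 16.0
```

>>> apply_moves(deltas="0 1 0 0 0 0 0.95; 0 1 0 0 0 0 0.95; 0 0 0 0 0 0 0.95")

```text
time_s: 30.7
tool_pos: [508.8, 36.6, 171.2]
orientation: [[0.057, 0.998, -0.001], [0.998, -0.057, 0.0], [0.0, -0.001, -1.0]]
ft_force: [-1.5, 1.0, 5.6]
opening: 15.9
```

>>> apply_moves(deltas="0 1 0 0 0 0 0.95; 0 1 0 0 0 0 0.95; 0 0 0 0 0 0 0.95")

```text
time_s: 31.0
tool_pos: [509.8, 36.5, 171.1]
orientation: [[0.057, 0.998, -0.003], [0.998, -0.057, 0.0], [-0.0, -0.003, -1.0]]
ft_force: [-5.6, -0.0, 7.6]
opening: 16.0
```

>>> apply_moves(deltas="0 1 0 0 0 0 0.95; 0 1 0 0 0 0 0.95; 0 0 0 0 0 0 0.95")

```text
time_s: 31.3
tool_pos: [509.9, 36.5, 171.1]
orientation: [[0.057, 0.998, -0.008], [0.998, -0.057, 0.0], [-0.0, -0.008, -1.0]]
ft_force: [-9.6, -0.0, 9.7]
opening: 15.9
```

>>> apply_moves(deltas="0 -1.5 0 0 0 0 0.8; 0 0 0 0 0 0 0.6; 0 0 0 0 0 0 0.5; 0 0 0 0 0 0 0.47; 0 0 0 0 0 0 0.47")

```text
time_s: 31.8
tool_pos: [510.9, 36.4, 169.8]
orientation: [[0.057, 0.998, -0.001], [0.998, -0.057, 0.0], [0.0, -0.001, -1.0]]
ft_force: [-0.7, -0.4, -0.2]
opening: 47.5
```

>>> apply_moves(deltas="0 0 -10 0 0 0 0.47; 0 0 -20 0 0 0 0.47; 0 0 -30 0 0 0 0.47; 0 -25 -20 0 0 0 0.47; 0 -30 0 0 0 0 0.47")

```text
time_s: 32.3
tool_pos: [457.6, 39.4, 254.6]
orientation: [[0.057, 0.998, 0.006], [0.998, -0.057, -0.0], [0.0, 0.006, -1.0]]
ft_force: [0.3, 0.4, 0.9]
opening: 49.6
```

>>> apply_moves(deltas="0 -35 0 0 0 0 0.47; 30 -35 0 0 0 0 0.47; 40 -20 0 0 0 0 0.47; 40 0 0 0 0 0 0.47; 40 0 0 0 0 0 0.47")

```text
time_s: 32.8
tool_pos: [374.2, 195.8, 252.0]
orientation: [[0.057, 0.998, 0.003], [0.998, -0.057, 0.001], [0.001, 0.002, -1.0]]
ft_force: [0.7, -0.7, 0.8]
opening: 49.8
```

>>> apply_moves(deltas="20 0 0 0 0 0 0.47; 0 0 0 0 0 0 0.47; 0 0 0 0 0 0 0.47; 0 0 0 0 0 0 0.47")

```text
time_s: 33.2
tool_pos: [375.9, 213.6, 250.7]
orientation: [[0.058, 0.998, -0.0], [0.998, -0.058, -0.0], [-0.0, -0.0, -1.0]]
ft_force: [0.7, 0.6, 0.9]
opening: 49.7
```

```bash
python3 - <<'E'
from h import *
plan(None); s=snap('scene','scene16');t=snap('top','top16')
g=cv2.cvtColor(t['img'],cv2.COLOR_BGR2GRAY)[208:225,330:346]; m=g<75
ys,xs=np.nonzero(m); print('post',ray(t,xs.mean()+330,ys.mean()+208,179).round(1),len(xs))
cv2.imwrite('pics/s16.png',cv2.resize(s['img'][180:360,200:440],(800,600),interpolation=cv2.INTER_CUBIC))
cv2.imwrite('pics/t16.png',cv2.resize(t['img'][180:330,200:400],(800,600),interpolation=cv2.INTER_CUBIC))
E
```

```text
t 33.2 pos [375.9 213.6 250.7] yaz -3.32 z [-0. -0. -1.] F [0.7 0.6 0.9] open 49.7
 q [ 22.1 -10.4  90.3   0.  100.1  25.4]
post [506.9  37.3 179. ] 45
```

View pics/s16.png

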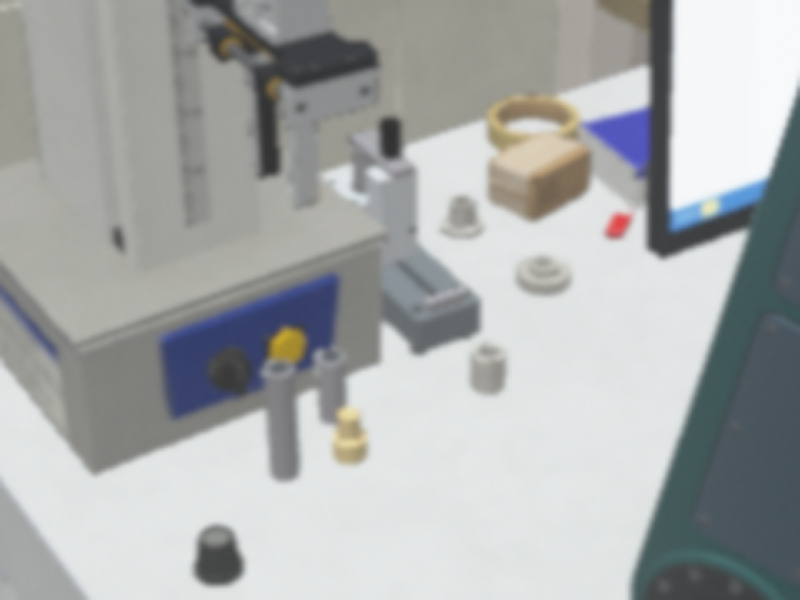

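View pics/t16.png

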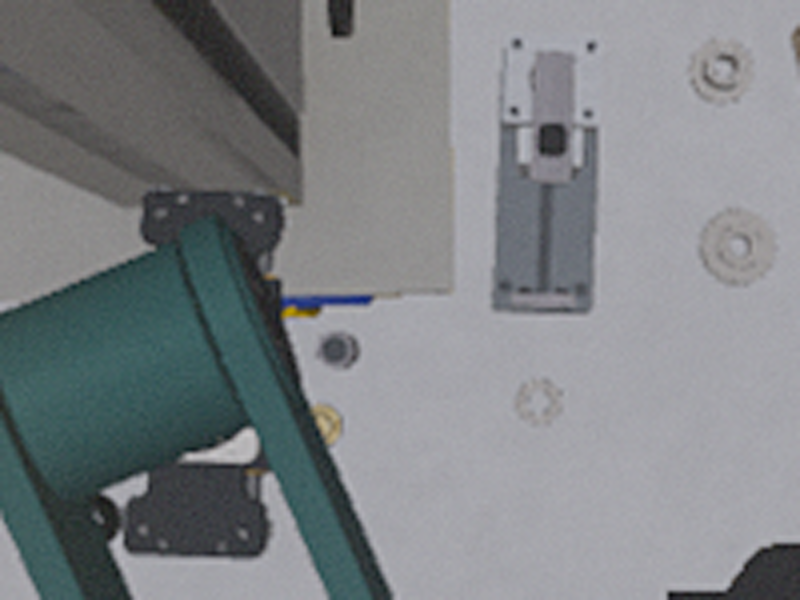

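>>> apply_moves(deltas="0 -15 0 0 0 0 0.47; 0 -20 0 0 0 0 0.47; 0 -10 0 0 0 0 0.47; 0 0 0 0 0 0 0.47; 0 0 0 0 0 0 0.47")

```text
time_s: 33.8
tool_pos: [330.9, 216.9, 250.6]
orientation: [[0.057, 0.998, 0.0], [0.998, -0.057, 0.0], [0.0, 0.0, -1.0]]
ft_force: [-0.6, 0.2, -0.1]
opening: 50.1
```

```bash
python3 - <<'E'
from h import *
plan(None); print(finish_job())
E
```

```text
t 33.8 pos [330.9 216.9 250.6] yaz -3.25 z [ 0.  0. -1.] F [-0.6  0.2 -0.1] open 50.1
 q [ 25.  -15.3  94.3   0.  101.   28.3]
the job is handed in; nothing more can be done
None
```

I carried out all four steps in order and handed the job in at 33.8 s of the 72 s. No verdict is reported, so success rests on my own checks.

- **Bushing:** it stands upright on the bench at about (355, 45) mm, roughly 200 mm behind the bore and clear of the holder.
- **Keeper back:** I slid it back to the rear stop, where force rose with no further travel. A second push from the front with closed fingers confirmed the stop.
- **Sleeve:** I lowered the ringed sleeve into the bore without resistance until the floor contact showed. Its underside was then at about 51.8 mm against a floor at 52 mm. The picture after release showed its top within about 0.3 pixel of where a seated sleeve's top (132 mm) should appear.
- **Keeper home:** I slid it to the front stop, again felt as rising force with no travel. Travel was 70.1 mm by the arm and 70.2 mm by the top camera.

**Last pictures:** the tongue lies over the sleeve, and the bushing and every other piece in view stand upright and look unmoved. The arm partly hid the loupe in the top view, but the scene view showed it standing. The robot was touching nothing at hand-in.

**Disagreements:** the scene camera read about 2.5 mm further along x than the top camera and the arm, so I used the top camera's values for x. The finger-push estimate of the bore's x was also up to 3 mm off, because the fingers' exact width was unknown. Neither affected the fit.

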